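# Fit the missing label holder on the paint carousel and hold it pressed home

## Robot

A 6-joint arm with a two-finger parallel gripper is mounted at the origin on the work surface. World frame = base frame: x ahead of the robot, y to its left, z up, the work surface at z = 0. Lengths are in m, angles in rad, forces in N, time in s.
With the tool pointing down it reaches from about 0.375 to 0.925 m from the base axis. Payload 5.7 kg.
Tool frame: the origin (TCP) lies at the very end of the fingers, on their centre line; the grasp point (between the pads) lies 19 mm behind it; z points along the fingers, y is the line along which they close (so a half turn about z gives the same grasp; the last joint's range is limited). The gripper opens to 85 mm and grips with 20 to 120 N. Pads are 22 mm wide; open, the fingers measure 114 mm over their backs; the gripper's body (76 mm by 85 mm) begins 54 mm behind the grasp point. The pads swing forward as they close: fully open they stand 13 mm farther back than shut.
Start: joints at [1.054, 0.359, 1.51, -0, 1.272, -0.115], TCP at [0.235, 0.552, 0.208] pointing down, gripper open.
Joint ranges: [-2.97, 2.97], [-1.01, 2.36], [0.21, 2.38], [-0.96, 4.11], [0.2, 2.71], [-2.98, 2.98]. Speed limits (rad/s): [2.39, 2.39, 3.14, 3.14, 3.14, 3.14].

## Interface

Orientations are given as a unit quaternion [x, y, z, w].
In Python, from station import r gives the robot as it stands.
- The arm moves only by the tool apply_moves, never from a script. Its argument "motion" is a list that holds one entry, the list of rows, each a list of 7 numbers: the shift along the tool's x, y, z in units of 30 mm (1.0 is 30 mm), then the turn, a rotation vector about the tool's x, y, z in units of 6 degrees (1.0 is 6 degrees), then the closure, from 0 (fully open) to 1 (shut). A call has 1 to 12 rows; each row shifts and turns the commanded pose from where the row before left it, along the tool's axes as they then stand; what a row does not reach is not made up. A row lasts 1/10 s, in which the tool goes at most 50 mm and 8.59 degrees, less where a joint would pass 70% of its speed; a pose out of reach is approached as far as the arm can. A call is refused whole if a number of a shift passes 1 or a number of a turn 1, either way. A call with a gripper value outside its range is refused whole. The fingers move at their own pace and stop on an object; "newtons" is the grip in N (left out, the last holds). Time passes only in rows, so rows that do not move let the fingers close. It gives the time, the measured TCP pose, the force, the opening and the grip force at its end, in the units of the state.
- r.get_state(): the state, without advancing time (a new reading comes with each control period).
- r.grab_frame(name): name is "scene" or "top" or "wrist"; returns a dict with "img" (384x512x3 uint8, blue, green, red), "vfov" (degrees; the focal length in pixels is half the picture's height over the tangent of half this angle, whatever the lens; pixels are square), "cx", "cy" (the principal point, pixels), "world_to_cam" (4x4, takes a point from world to camera coordinates). Camera axes: x right, y down, z forward; pixel columns grow to the right and rows downward; lengths in m; the calibration is good to about 2 mm. A picture is of the moment at which its call begins. There is no depth.
- r.sign_off(): hands the job in; it is judged then, once.
The state is a dict: "time_s": time; "q": joint angles; "qd": joint speeds; "effort": joint torques, N m; "position": TCP position; "orientation": TCP orientation; "wrist_force": force on the tool from outside, world axes, zero at the start; "torque": the same for the moment, N m; "opening": finger opening in m; "grasp_force": force on a finger pad.
Only numpy, scipy, OpenCV 4.12 (cv2) and the standard library are available. Lean on these libraries where they do the work, as an engineer would, in place of code of your own. Each camera call takes 0.05 s, during which the arm holds its last target. There are 200 camera calls.

## Task

One side of the revolving paint carousel has lost its label holder: turn the carousel until that bare side clicks into place facing you. Then take the spare label holder from its grooved wooden block and push it down behind the springy lip on that side, upright and centred on the ledge with its card to the front, until its foot is fully home on the ledge. Finish while still holding it pressed down firmly there, without letting go, because the tape on its back needs the pressure; leave the other things on the table alone.

Things in the scene. Friction and masses are not known exactly. Their poses are not given: they have to be found in the camera images.
- carousel_base: fixed square foot plate of the carousel, 176 mm; origin on the turning axis at table height; its -x points to the carousel's front, towards the robot (yaw within 0.25 rad of the world's). The eight-sided tray on it: long sides 95 mm from the axis, corners 112 mm, wall 6 mm thick to 85 mm height; paint tubes in it, within 66 mm of the axis along both tray axes, 151 mm high
- tray (a joint): turn of the tray, rad, counterclockwise from above, no stops; 0: bare side at the front, clicked in. Clicks at every quarter turn: let go within 0.06 rad of one, a sprung ball pulls it in; in or out of a click takes about 0.3 N m, elsewhere 0.05, and it stays where left. The other three sides carry label holders (to 104 mm from the axis, 127 mm height)
- handle (a point): centre of the carousel's wooden top handle, on the turning axis at 214 mm height: a bar 14 mm thick (tray x axis), 92 mm long (tray y axis), 18 mm high, on two posts, free air beside both flat sides; the frame turns with the tray
- channel (a point): where the holder's foot centre must sit on the bare side: on the ledge (45 mm height), midway along it, 2.5 mm out from the flat outer face of the tray wall, which rises 40 mm above the ledge as a backstop to slide down along. Turns with the tray: x points inward to the axis, y along the ledge, z up
- lip (a joint): tilt of the springy clear lip, 80 mm wide, hinged on the ledge 6.5 mm out from the wall, rad; -0.17: at rest, leaning in (gap 3.4 mm at 18 mm above the ledge); 0: upright; about -0.08 with the holder in. Its top flares outward, to 25 mm above the ledge, mouth about 9 mm from the wall. Pushing the tongue past it takes up to about 5 N; the ledge under it is rigid
- ledge: aluminium ledge of the channel, 84 mm wide, standing 14 mm out from the wall, 5 mm thick, top at 45 mm height, fixed to the tray; its frame is the tray's (origin on the axis at table height)
- stand: fixed wooden block 50 x 96 mm, 35 mm high, with a groove 6.5 mm wide along its y axis, groove floor at 17 mm height; origin under its centre
- holder: spare white label holder, upright in the groove (may lean 0.1 rad): tongue 5 mm thick (x), 60 wide (y), 30 high, rounded foot; above it a card pocket 9 mm thick, 70 wide, top 82 mm above the foot. Backs flush at x = +2.5 mm, towards the wall; pocket front at -6.5 mm, overhanging the lip. Origin under the tongue, z up. Gripped 66 mm up, fingertips clear the wall's top. 32 to 63 g
- tube_a: small black paint tube lying flat, 125 mm long, 31 mm high, a bystander to leave alone; origin under its centre
- tube_b: white paint tube lying flat, 135 mm long, 33 mm high, a bystander to leave alone; origin under its centre
- plate: white paper plate used as a palette, 224 mm across, 16 mm high, a bystander to leave alone; origin under its centre
- scissors: scissors lying flat, 180 mm long, 14 mm high, a bystander to leave alone; origin under its centre
- tape: roll of masking tape lying flat, 100 mm across, 25 mm high, a bystander to leave alone; origin under its centre
- varnish: upright amber varnish bottle, 52 mm across, 125 mm high, a bystander to leave alone; origin under its centre
- brush_jar: glass jar of brushes, 72 mm across, brushes reach 170 mm high, a bystander to leave alone; origin under its centre
Mind the look-alikes: they are no part of the job. Of the things like the holder, leave any that is red; of the rest the larger one is meant.

How it is judged:
On the way, in this order (a step that is already met when the one before it is completed fails the run):
1. the bare side of the carousel stands at the front, clicked in and at rest (y of channel in the frame of carousel_base between -0.005 and 0.005 m and x of channel in the frame of carousel_base below -0.09 m and velocity of joint tray between -0.05 and 0.05 rad/s), for 0.3 s.
2. the holder's foot has gone down behind the lip (x of holder in the frame of channel between -0.003 and 0.003 m and y of holder in the frame of channel between -0.01 and 0.01 m and z of holder in the frame of channel between -0.003 and 0.012 m), for 0.1 s.
At the end, for the whole second after the job is handed in: Bare side clicked in at the front (within 5 mm); holder behind the lip, within 3 mm of the wall, 10 mm of centre, upright within 0.07 rad, foot within 2 mm of the ledge, still; fingers still on it, pressing it on the ledge with over 3 N (x of holder in the frame of channel between -0.003 and 0.003 m and y of holder in the frame of channel between -0.01 and 0.01 m and z of holder in the frame of channel between -0.003 and 0.002 m and angle between holder's own z axis and vertical below 0.07 rad and y of channel in the frame of carousel_base between -0.005 and 0.005 m and x of channel in the frame of carousel_base below -0.09 m and contact force between holder and ledge above 3 N and contact force between the fingers and holder above 2 N and linear speed of holder below 0.02 m/s); the arm keeps its last pose, push and grip.
It fails at once if a bystander (tube, plate, scissors, tape, bottle or brush jar) is shoved by more than 30 mm (distance of any of tube_a, tube_b, plate, scissors, tape, varnish, brush_jar from where it was at the start of the episode above 0.03 m).
It also fails if it takes over 64 s, if anything falls off the work surface, if the arm or the gripper's body presses on something with over 40 N, if the wrist force passes 120 N, or if a joint passes its speed limit or range.

## Working session

There is one attempt and no reset: what is moved stays moved. The work goes in short steps, Python scripts to look and compute and a tool call to move; the robot and the scene stay as the last step left them, time stands still between calls to the robot, and variables do not carry over. Pictures are saved under pics/ and viewed, at most 10 in all, crops included, and the job is handed in when it is done.

Besides the shell and the picture viewer there is one more tool, called after ">>>" in YAML: its name, and indented under it one key for each argument. apply_moves: Moves the arm, as the interface text tells. Its arguments: {"type":"object","properties":{"motion":{"type":"array"},"newtons":{"type":"number"}},"required":["motion"]}

```bash
mkdir -p pics; python3 - <<'E'
from station import r
import cv2,numpy as np
s=r.get_state();print(s)
ims=[]
for n in("scene","top"):
    f=r.grab_frame(n);cv2.imwrite(f"pics/{n}0.png",f["img"]);np.savez(f"pics/{n}0.npz",**f);print(n,f["vfov"],f["cx"],f["cy"],np.round(f["world_to_cam"],3).tolist())
E
ls
```

```text
{'time_s': 0.0, 'q': array([ 1.05391988e+00,  3.59477532e-01,  1.51146559e+00,  2.91288362e-05,
        1.27249531e+00, -1.15093870e-01]), 'qd': array([-0.00095324,  0.00198369,  0.00021245, -0.00081684, -0.00012364,
        0.00087534]), 'effort': array([-3.45511631e-03, -5.27620625e+01, -2.78617555e+01, -5.53441732e-04,
        1.36721972e-02,  6.64579559e-06]), 'position': array([0.23426262, 0.55157705, 0.20755737]), 'orientation': array([ 1.99546896e-01,  9.79887843e-01, -8.72868956e-04, -3.00017569e-04]), 'wrist_force': array([ 0.02938513, -0.29557824,  0.36717384]), 'torque': array([0.01523061, 0.02991219, 0.02659086]), 'grasp_force': 0.0, 'opening': 0.0852895613326323}
scene 46.62698490538889 252.82358649751066 183.2719252527529 [[-0.274, 0.962, -0.003, 0.058], [0.589, 0.165, -0.791, -0.172], [-0.76, -0.219, -0.612, 1.884], [0.0, 0.0, 0.0, 1.0]]
top 57.47493775686731 259.82735914351395 189.54264585476142 [[-0.02, -1.0, 0.004, 0.067], [-0.997, 0.02, -0.07, 0.513], [0.07, -0.005, -0.998, 1.156], [0.0, 0.0, 0.0, 1.0]]
pics
```

View pics/scene0.png

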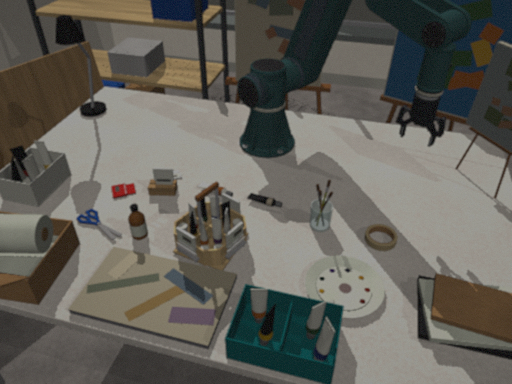

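View pics/top0.png

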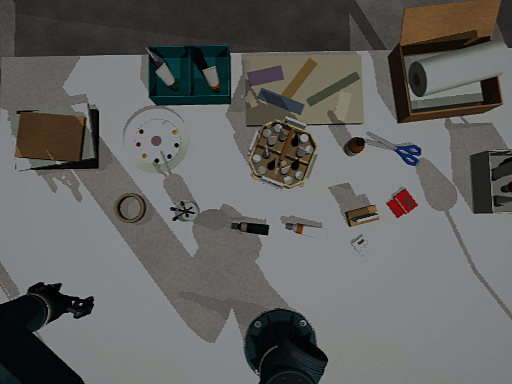

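```bash
cat > h.py <<'E'
import numpy as np,cv2
def load(n): return dict(np.load(n,allow_pickle=True))
def foc(f): return f["img"].shape[0]/2/np.tan(np.radians(float(f["vfov"]))/2)
def ray(f,u,v):
    M=f["world_to_cam"];R=M[:3,:3];c=-R.T@M[:3,3]
    return c,R.T@np.array([(u-f["cx"])/foc(f),(v-f["cy"])/foc(f),1])
def onz(f,u,v,z):
    c,d=ray(f,u,v);return c+d*(z-c[2])/d[2]
def proj(f,p):
    q=f["world_to_cam"]@np.append(p,1);return q[:2]/q[2]*foc(f)+[f["cx"],f["cy"]]
E
python3 - <<'E'
from h import *
t=load("pics/top0.npz");s=load("pics/scene0.npz")
def crop(f,u,v,w,h,k): return cv2.resize(f["img"][v:v+h,u:u+w],None,fx=k,fy=k,interpolation=cv2.INTER_CUBIC)
m=np.vstack([np.hstack([crop(t,240,110,80,60+20,5)[:300*2][:400],crop(t,335,180,80,80,5)]),
np.hstack([crop(s,170,178,80,80,5)[:400],crop(s,105,155,80,80,5)])])
m=cv2.resize(m,(600,600)) ; cv2.imwrite("pics/m1.png",m)
for n,u,v,z in[("carhandle",283,148,.214),("stand",362,215,.035),("small",361,243,.03)]: print(n,onz(t,u,v,z))
E
```

```text
carhandle [ 0.61631697 -0.00978548  0.214     ]
stand [ 0.42219816 -0.27749906  0.035     ]
small [ 0.33050681 -0.2719478   0.03      ]
```

View pics/m1.png

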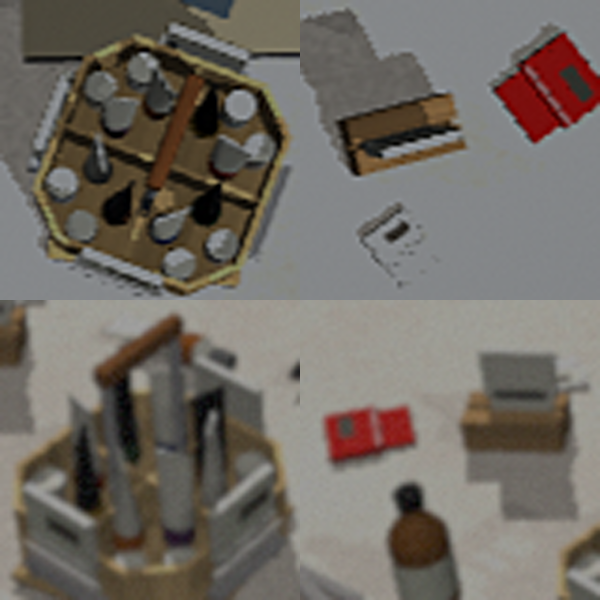

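```bash
cat >> h.py <<'E'
from scipy.spatial.transform import Rotation as R_
def rel(st,p,yaw):
    "tool-frame shift (units) and turn about tool axes (units) to reach p, tool down with tool y at yaw(deg)"
    y=np.array([np.cos(np.radians(yaw)),np.sin(np.radians(yaw)),0]);z=np.array([0,0,-1.]);x=np.cross(y,z)
    A=R_.from_quat(st["orientation"]).as_matrix();B=np.c_[x,y,z]
    print("shift",np.round(A.T@(np.array(p)-st["position"])/.03,2),"turn",np.round(R_.from_matrix(A.T@B).as_rotvec()/np.radians(6),2))
def rectof(mask):
    n,l,s,c=cv2.connectedComponentsWithStats(mask.astype(np.uint8));i=1+np.argmax(s[1:,4])
    p=np.argwhere(l==i)[:,::-1].astype(np.float32);return s[i,4],cv2.minAreaRect(p),cv2.boxPoints(cv2.minAreaRect(p))
E
python3 - <<'E'
from h import *
from station import r
t=load("pics/top0.npz");s=load("pics/scene0.npz")
for f,(u0,u1,v0,v1) in((t,(270,300,120,170)),(s,(190,225,175,210))):
    h=cv2.cvtColor(f["img"],cv2.COLOR_BGR2HSV).astype(int);m=np.zeros(h.shape[:2],bool)
    m[v0:v1,u0:u1]=((h[...,0]<13)&(h[...,1]>110)&(h[...,2]>50))[v0:v1,u0:u1]
    a,rc,b=rectof(m);print(a,rc);print(np.round([onz(f,*q,.223) for q in b],4).tolist(), onz(f,*rc[0],.22))
print("plate",onz(t,256,176.7,.01),onz(t,301.3,184.7,.01))
st=r.get_state();rel(st,(.61,-.012,.30),73)
E
```

```text
91 ((286.38360595703125, 144.6438446044922), (3.745316743850708, 31.367029190063477), 20.556047439575195)
[[0.5848, 0.0024, 0.223], [0.6671, -0.0304, 0.223], [0.6632, -0.0401, 0.223], [0.5809, -0.0072, 0.223]] [ 0.62449339 -0.01904887  0.22      ]
11 ((218.5600128173828, 186.92001342773438), (6.800000190734863, 2.8000001907348633), 36.86989974975586)
[[0.6054, -0.0006, 0.223], [0.5941, 0.0005, 0.223], [0.6079, 0.022, 0.223], [0.619, 0.0208, 0.223]] [0.60308124 0.00933679 0.22      ]
plate [0.55846197 0.06882385 0.01      ] [ 0.52823493 -0.08370518  0.01      ]
shift [-18.87 -12.4   -3.06] turn [-0.02 -0.   -1.  ]
```

>>> apply_moves:
  motion:
    - [[0,0,-1,0,0,0,0],[0,0,-1,0,0,0,0],[0,0,-1,0,0,0,0],[0,0,-1,0,0,0,0]]

```text
time_s: 0.5
position: [0.2344, 0.5518, 0.329]
orientation: [0.2, 0.98, -0.001, -0.0]
wrist_force: [-0.1, 0.1, -1.4]
opening: 0.0851
grasp_force: 0.0
```

>>> apply_moves:
  motion:
    - [[-0.97,-0.62,0,0,0,0,0],[-0.97,-0.62,0,0,0,0,0],[-0.97,-0.62,0,0,0,0,0],[-0.97,-0.62,0,0,0,0,0],[-0.97,-0.62,0,0,0,0,0],[-0.97,-0.62,0,0,0,0,0],[-0.97,-0.62,0,0,0,0,0],[-0.97,-0.62,0,0,0,0,0],[-0.97,-0.62,0,0,0,0,0],[-0.97,-0.62,0,0,0,0,0],[-0.97,-0.62,0,0,0,0,0],[-0.97,-0.62,0,0,0,0,0]]

```text
time_s: 1.7
position: [0.469, 0.2089, 0.328]
orientation: [0.2, 0.98, -0.0, -0.0]
wrist_force: [0.4, 0.3, 0.2]
opening: 0.0854
grasp_force: 0.0
```

>>> apply_moves:
  motion:
    - [[-0.97,-0.62,0,0,0,0,0],[-0.97,-0.62,0,0,0,0,0],[-0.97,-0.62,0,0,0,0,0],[-0.97,-0.62,0,0,0,0,0],[-0.97,-0.62,0,0,0,0,0],[-0.97,-0.62,0,0,0,0,0],[-0.97,-0.62,0,0,0,0,0],[-0.97,-0.62,0,0,0,0,0],[0,0,0,0,0,0,0]]

```text
time_s: 2.6
position: [0.6266, -0.0216, 0.3272]
orientation: [0.201, 0.98, -0.001, -0.0]
wrist_force: [-0.8, -0.1, 0.5]
opening: 0.0856
grasp_force: 0.0
```

```bash
python3 - <<'E'
from h import *
from station import r
st=r.get_state();print(st["time_s"],st["q"],st["position"])
f=r.grab_frame("wrist");np.savez("pics/w1.npz",**f);cv2.imwrite("pics/w1.png",f["img"]);print(f["vfov"],np.round(f["world_to_cam"],3).tolist())
h=cv2.cvtColor(f["img"],cv2.COLOR_BGR2HSV).astype(int)
m=(h[...,0]<13)&(h[...,1]>110)&(h[...,2]>50)
a,rc,b=rectof(m);print(a,rc);print(np.round([onz(f,*q,.223) for q in b],4).tolist(), onz(f,*rc[0],.223))
rel(st,(.624,-.019,.205),68.3)
E
```

```text
2.6 [-0.14340065  0.32102829  1.27611657 -0.00174054  1.54455379 -1.3088398 ] [ 0.62663023 -0.02156116  0.32719593]
59.04839962216732 [[0.395, 0.919, -0.002, -0.226], [0.885, -0.38, 0.27, -0.629], [0.247, -0.109, -0.963, 0.337], [0.0, 0.0, 0.0, 1.0]]
208 ((467.421630859375, 234.96661376953125), (18.477027893066406, 27.81078338623047), 49.63546371459961)
[[0.7402, 0.1115, 0.223], [0.731, 0.1322, 0.223], [0.7478, 0.1386, 0.223], [0.7574, 0.1177, 0.223]] [0.74401651 0.12505326 0.223     ]
shift [0.12 0.05 4.07] turn [-0.02  0.   -0.25]
```

View pics/w1.png

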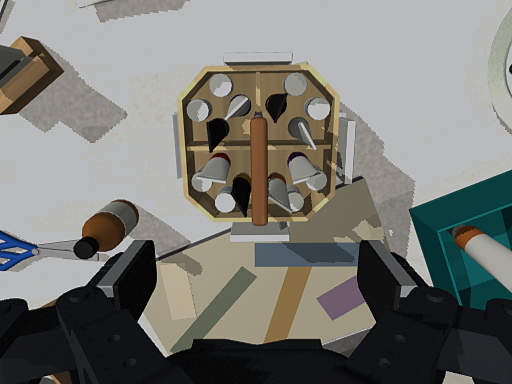

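```bash
python3 - <<'E'
from h import *
from station import r
f=load("pics/w1.npz")
h=cv2.cvtColor(f["img"],cv2.COLOR_BGR2HSV).astype(int)
m=np.zeros(h.shape[:2],bool);m[105:240,240:280]=((h[...,0]<13)&(h[...,1]>100)&(h[...,2]>50))[105:240,240:280]
a,rc,b=rectof(m);print(a,rc);P=np.array([onz(f,*q,.223) for q in b]);print(P.round(4).tolist(),P.mean(0))
for e in((0,1),(1,2)): d=P[e[1]]-P[e[0]];print(np.hypot(*d[:2]),np.degrees(np.arctan2(d[1],d[0])))
st=r.get_state();c=P.mean(0);rel(st,(c[0],c[1],.2),68)
# stand: wooden block in the wrist & top views
t=load("pics/top0.npz");h=cv2.cvtColor(t["img"],cv2.COLOR_BGR2HSV).astype(int)
m=np.zeros(h.shape[:2],bool);m[200:232,338:385]=((h[...,0]<22)&(h[...,1]>70))[200:232,338:385]
a,rc,b=rectof(m);P=np.array([onz(t,*q,.035) for q in b]);print(a,rc,P.round(4).tolist(),P.mean(0))
E
```

```text
21 ((275.6999816894531, 175.59999084472656), (7.212489604949951, 3.8183767795562744), 8.13010311126709)
[[0.63, -0.01, 0.223], [0.6272, -0.0084, 0.223], [0.6303, -0.0034, 0.223], [0.6331, -0.005, 0.223]] [ 0.63017754 -0.00668848  0.223     ]
0.0032166375212216215 149.53520360687432
0.00592712270988423 58.43446098279867
shift [0.01 0.46 4.24] turn [-0.01 -0.01 -0.2 ]
353 ((361.7353210449219, 215.44119262695312), (15.764814376831055, 30.80202293395996), 75.96376037597656) [[0.4347, -0.2216, 0.035], [0.4573, -0.3211, 0.035], [0.4068, -0.3315, 0.035], [0.3844, -0.2323, 0.035]] [ 0.42081705 -0.27660544  0.035     ]
```

```bash
python3 - <<'E'
from h import *
from station import r
f=load("pics/w1.npz");i=f["img"].astype(int)
m=np.zeros(i.shape[:2],bool);m[105:240,245:272]=((i[...,2]-i[...,0]>45)&(i[...,1]<.68*i[...,2]))[105:240,245:272]
a,rc,b=rectof(m);print(a,rc);P=np.array([onz(f,*q,.222) for q in b]);print(P.round(4).tolist(),P.mean(0))
for e in((0,1),(1,2)): d=P[e[1]]-P[e[0]];print(np.hypot(*d[:2]),np.degrees(np.arctan2(d[1],d[0])))
A=onz(f,259,117,.223);B=onz(f,260,225,.223);d=B-A;print(A,B,(A+B)/2,np.degrees(np.arctan2(d[1],d[0])))
st=r.get_state();c=P.mean(0);rel(st,(c[0],c[1],.204),68)
E
```

```text
1614 ((258.3323669433594, 171.43917846679688), (107.03414154052734, 15.220305442810059), 89.09062194824219)
[[0.5793, -0.0077, 0.222], [0.5839, 0.0034, 0.222], [0.6676, -0.0303, 0.222], [0.6627, -0.0424, 0.222]] [ 0.62336959 -0.01924845  0.222     ]
0.011976728142154844 67.64092201840137
0.09032094087799376 -21.943686628522958
[ 0.5813229  -0.00071366  0.223     ] [ 0.66510403 -0.03559947  0.223     ] [ 0.62321346 -0.01815657  0.223     ] -22.606465548852036
shift [ 0.06 -0.01  4.11] turn [-0.01 -0.01 -0.2 ]
```

>>> apply_moves:
  motion:
    - [[0.06,0,0.8,0,0,-0.2,0.3],[0,0,0.9,0,0,0,0.3],[0,0,0.9,0,0,0,0.3],[0,0,0.9,0,0,0,0.3],[0,0,0.9,0,0,0,0.3],[0,0,0,0,0,0,0.3],[0,0,0,0,0,0,1],[0,0,0,0,0,0,1],[0,0,0,0,0,0,1],[0,0,0,0,0,0,1],[0,0,0,0,0,0,1]]
  newtons: 80

```text
time_s: 3.75
position: [0.6237, -0.0185, 0.1986]
orientation: [0.189, 0.982, -0.001, 0.001]
wrist_force: [-2.0, -4.8, 5.6]
opening: 0.0087
grasp_force: 78.5
```

>>> apply_moves:
  motion:
    - [[0,0,0,0,0,0.4,1],[0,0,0,0,0,0.6,1],[0,0,0,0,0,0.6,1],[0,0,0,0,0,0.6,1],[0,0,0,0,0,0.6,1],[0,0,0,0,0,0.6,1],[0,0,0,0,0,0.6,1],[0,0,0,0,0,0.6,1],[0,0,0,0,0,0.6,1],[0,0,0,0,0,0.6,1],[0,0,0,0,0,0.6,1]]

```text
time_s: 4.85
position: [0.6244, -0.0177, 0.1986]
orientation: [0.503, 0.864, 0.0, 0.002]
wrist_force: [0.4, -1.3, 3.5]
opening: 0.0088
grasp_force: 78.5
```

```bash
python3 - <<'E'
from h import *
from station import r
st=r.get_state();print(st["time_s"],st["q"],st["position"],st["wrist_force"],st["torque"],st["opening"])
f=r.grab_frame("top");np.savez("pics/t2.npz",**f);cv2.imwrite("pics/t2.png",np.hstack([cv2.resize(f["img"][100:210,220:330],None,fx=4,fy=4),cv2.resize(r.grab_frame("scene")["img"][150:260,155:245],None,fx=4,fy=4)]))
E
```

```text
4.85 [-1.38407186e-01  4.00391238e-01  1.46966246e+00 -8.48492603e-04
  1.26794036e+00 -6.55246559e-01] [ 0.62439285 -0.01773479  0.19862666] [ 0.38167385 -1.28901522  3.54606473] [-0.2540243   0.08718518  0.01052514] 0.008753013557018347
```

View pics/t2.png

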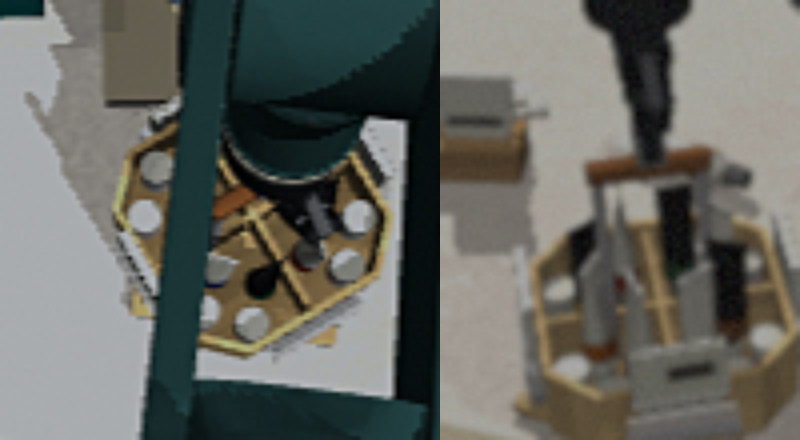

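>>> apply_moves:
  motion:
    - [[0,0,0,0,0,0.6,1],[0,0,0,0,0,0.6,1],[0,0,0,0,0,0.6,1],[0,0,0,0,0,0.6,1],[0,0,0,0,0,0.6,1],[0,0,0,0,0,0.6,1],[0,0,0,0,0,0.6,1],[0,0,0,0,0,0.6,1],[0,0,0,0,0,0.6,1],[0,0,0,0,0,0.6,1],[0,0,0,0,0,0.6,1]]

```text
time_s: 6.05
position: [0.6252, -0.0175, 0.1986]
orientation: [0.765, 0.644, 0.001, 0.002]
wrist_force: [0.3, -0.9, 5.1]
opening: 0.0088
grasp_force: 88.1
```

>>> apply_moves:
  motion:
    - [[0,0,0,0,0,0,1],[0,0,0,0,0,0,1]]

```text
time_s: 6.25
position: [0.6252, -0.0175, 0.1986]
orientation: [0.764, 0.646, 0.001, 0.002]
wrist_force: [1.4, -0.1, 6.7]
opening: 0.0089
grasp_force: 86.4
```

```bash
python3 - <<'E'
from h import *
from station import r
st=r.get_state();print(st["time_s"],st["q"],st["position"],st["orientation"],st["wrist_force"],st["torque"],st["opening"])
E
```

```text
6.25 [-1.37895728e-01  4.00759825e-01  1.46915163e+00 -7.12155118e-04
  1.26661811e+00  2.97469244e-02] [ 0.62522132 -0.01747707  0.19859554] [0.76375464 0.64550161 0.00143764 0.00211127] [ 1.4129342  -0.09348577  6.71448276] [-0.12945766 -0.20575213  1.16588888] 0.00894698225470594
```

>>> apply_moves:
  motion:
    - [[0,0,0,0,0,0,0.6],[0,0,0,0,0,0,0.3],[0,0,0,0,0,0,0.3],[0,0,-1,0,0,0,0.3],[0,0,-1,0,0,0,0.3],[0,0,-1,0,0,0,0],[0,0,-1,0,0,0,0],[0,0,0,0,0,0,0]]

```text
time_s: 7.05
position: [0.6255, -0.0175, 0.3212]
orientation: [0.765, 0.644, 0.003, 0.003]
wrist_force: [0.2, -0.1, 0.3]
opening: 0.0857
grasp_force: 0.0
```

```bash
python3 - <<'E'
from h import *
from station import r
st=r.get_state();print(st["time_s"],st["position"],st["orientation"],st["torque"])
f=r.grab_frame("wrist");np.savez("pics/w2.npz",**f);cv2.imwrite("pics/w2.png",f["img"]);i=f["img"].astype(int)
m=((i[...,2]-i[...,0]>45)&(i[...,1]<.68*i[...,2]));m[:,:200]=0;m[:,320:]=0;m[260:]=0
a,rc,b=rectof(m);print(a,rc);P=np.array([onz(f,*q,.222) for q in b]);print(P.round(4).tolist(),P.mean(0))
for e in((0,1),(1,2)): d=P[e[1]]-P[e[0]];print(np.hypot(*d[:2]),np.degrees(np.arctan2(d[1],d[0])))
E
```

```text
7.05 [ 0.62546199 -0.01746109  0.32116884] [0.7650154  0.64400031 0.0025689  0.00290654] [ 0.00614617 -0.01049249  0.00193527]
1671 ((254.3369140625, 178.85015869140625), (108.1039810180664, 15.96580982208252), 78.11134338378906)
[[0.6163, 0.0259, 0.222], [0.6287, 0.0263, 0.222], [0.6317, -0.0637, 0.222], [0.6182, -0.0644, 0.222]] [ 0.62372855 -0.01897335  0.222     ]
0.012374872142808765 1.842647019005974
0.09007152630696709 -88.06119077261236
```

View pics/w2.png

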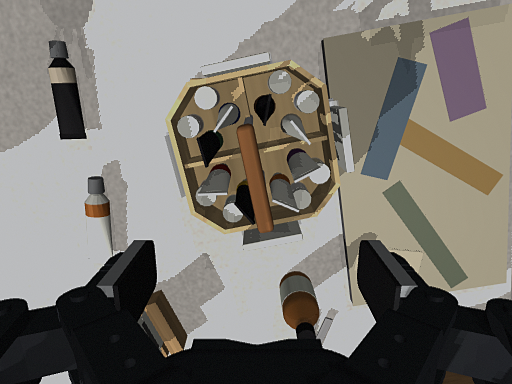

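```bash
python3 - <<'E'
from h import *
from station import r
s=load("pics/scene0.npz")
A=onz(s,192.7,192.5,.222);B=onz(s,223,188.7,.222);d=B-A;print(A,B,np.degrees(np.arctan2(d[1],d[0])),np.linalg.norm(d))
f=r.grab_frame("scene");cv2.imwrite("pics/s3.png",cv2.resize(f["img"][160:270,150:270],None,fx=5,fy=5,interpolation=cv2.INTER_CUBIC))
# project predicted plate corners for yaw -10 and +2
for yw in(-10,2):
    print(yw,[np.round((proj(f,np.array([.6237+.1245*np.cos(np.radians(yw+k)),-.019+.1245*np.sin(np.radians(yw+k)),.008]))-[150,160])*5).tolist() for k in(45,135,225,315)])
E
```

```text
[ 0.64951291 -0.05194868  0.222     ] [0.60982447 0.02529993 0.222     ] 117.19298872046355 0.08684767514874625
-10 [[361.0, 553.0], [493.0, 364.0], [259.0, 285.0], [111.0, 458.0]]
2 [[401.0, 538.0], [476.0, 339.0], [222.0, 296.0], [124.0, 486.0]]
```

View pics/s3.png

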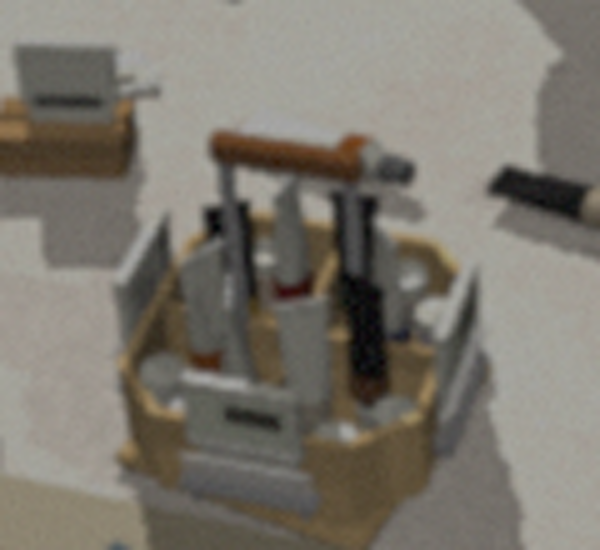

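```bash
python3 - <<'E'
from h import *
t=load("pics/top0.npz")
i=t["img"].astype(int)
for yw in(-12,-9,-6,2):
    print(yw,[np.round(proj(t,np.array([.6237+.1245*np.cos(np.radians(yw+k)),-.019+.1245*np.sin(np.radians(yw+k)),.008])),1).tolist() for k in(45,135,225,315)])
m=(i[...,2]-i[...,0]>22)
for v in range(168,190): print(v,"".join("#" if x else "." for x in m[v,245:322]))
E
```

```text
-12 [[260.9, 127.3], [251.1, 177.6], [302.2, 187.4], [311.5, 136.9]]
-9 [[259.3, 128.4], [252.2, 179.2], [303.8, 186.2], [310.3, 135.4]]
-6 [[257.8, 129.6], [253.4, 180.7], [305.3, 185.0], [309.1, 133.9]]
2 [[254.2, 133.1], [257.0, 184.3], [308.9, 181.5], [305.6, 130.3]]
168 .......######........##.....#######..........#.......########.###............
169 ........####.........###.....######.........###......########.##.............
170 ........####.........#############..........######.#########.###.............
171 .........###.........##############.........#########....###.###.............
172 .........####........#############.........########.......##.##..............
173 .........#####......###############........#######..........###..............
174 ........########....################.....#########..........##...............
175 ........#########################################...........##...............
176 ........####....#...#####################...#####..........###...............
177 ........######........##################......###..........##................
178 ....
[... 275 characters left out ...]
#####.........############..................
182 ...................................###.........############..................
183 ..............................................#############..................
184 ......................................####...##############..................
185 .......................................####################..................
186 .......................................###########...........................
187 ........................................########.............................
188 ...........................................#.................................
189 .............................................................................
```

>>> apply_moves:
  motion:
    - [[-0.06,-0.05,0,0,0,-1,0.3],[0,0,0.3,0,0,-0.9,0.3],[0,0,1,0,0,0,0.3],[0,0,1,0,0,0,0.3],[0,0,1,0,0,0,0.3],[0,0,1,0,0,0,0.3],[0,0,0,0,0,0,0.3],[0,0,0,0,0,0,1],[0,0,0,0,0,0,1],[0,0,0,0,0,0,1],[0,0,0,0,0,0,1],[0,0,0,0,0,0,1]]
  newtons: 80

```text
time_s: 8.35
position: [0.6253, -0.0188, 0.1898]
orientation: [0.697, 0.717, 0.003, 0.003]
wrist_force: [6.5, 1.2, -1.8]
opening: 0.0114
grasp_force: 78.8
```

```bash
python3 - <<'E'
from station import r
st=r.get_state();print(st["time_s"],st["position"],st["orientation"],st["wrist_force"],st["torque"],st["opening"])
E
```

```text
8.35 [ 0.62528363 -0.01877897  0.18980852] [0.69731838 0.71674897 0.00276372 0.00321798] [ 6.46135648  1.21906434 -1.76495218] [ 0.10768753 -0.9271284   0.03698795] 0.01135984327207469
```

>>> apply_moves:
  motion:
    - [[0,0,0,0,0,0.2,1],[0,0,0,0,0,0.3,1],[0,0,0,0,0,0.3,1],[0,0,0,0,0,0,1]]

```text
time_s: 8.75
position: [0.6253, -0.0187, 0.1898]
orientation: [0.726, 0.688, 0.003, 0.003]
wrist_force: [6.4, 1.1, -1.9]
opening: 0.0112
grasp_force: 83.7
```

```bash
python3 - <<'E'
from station import r
st=r.get_state();print(st["time_s"],st["position"],st["orientation"],st["wrist_force"],st["torque"],st["opening"])
E
```

```text
8.75 [ 0.6253077  -0.018728    0.18980981] [0.72597176 0.6877113  0.00266968 0.00332288] [ 6.37447281  1.12997088 -1.94293818] [ 0.11954651 -0.9798172   1.48739187] 0.011248439938398571
```

```bash
python3 - <<'E'
from h import *
from station import r
f=r.grab_frame("wrist");s=r.grab_frame("scene");np.savez("pics/w3.npz",**f);np.savez("pics/s3b.npz",**s)
i=f["img"].astype(int);m=((i[...,2]-i[...,0]>45)&(i[...,1]<.68*i[...,2]))
n,l,st,c=cv2.connectedComponentsWithStats(m.astype(np.uint8))
for k in range(1,n):
    if st[k,4]>60: print(st[k],c[k].round(1))
# handle in scene, old picture s3.png vs now
h=cv2.cvtColor(s["img"],cv2.COLOR_BGR2HSV).astype(int)
A=cv2.resize(cv2.imread("pics/s3.png"),(120,110),interpolation=cv2.INTER_AREA);B=s["img"][160:270,150:270]
a=np.hstack([cv2.resize(A,None,fx=3,fy=3,interpolation=cv2.INTER_CUBIC),cv2.resize(B,None,fx=3,fy=3,interpolation=cv2.INTER_CUBIC)])
a=np.hstack([cv2.resize(a,None,fx=.6,fy=.6)[:198],cv2.resize(f["img"],(264,198))])
cv2.imwrite("pics/c3.png",np.vstack([np.hstack([cv2.resize(A,(360,330)),cv2.resize(B,(360,330))]),np.hstack([cv2.resize(f["img"],(360,270)),cv2.resize(s["img"],(360,270))])]))
E
```

```text
[ 234  151   42  192 5354] [255.5 242.4]
[185 185  25  13  68] [199.4 190.9]
[271 210  27  17 203] [283.9 215.7]
[ 11 217  36  20 549] [ 28.4 227. ]
```

View pics/c3.png

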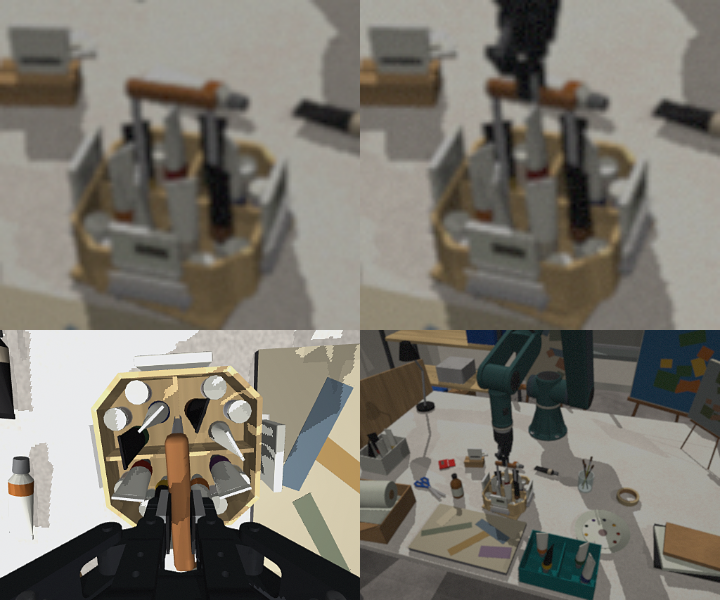

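>>> apply_moves:
  motion:
    - [[0,0,0,0,0,-0.4,1],[0,0,0,0,0,-0.4,1],[0,0,0,0,0,-0.4,1],[0,0,0,0,0,-0.4,1],[0,0,0,0,0,0,1]]

```text
time_s: 9.35
position: [0.6252, -0.0187, 0.1898]
orientation: [0.666, 0.746, 0.003, 0.003]
wrist_force: [6.8, 0.9, -1.3]
opening: 0.0116
grasp_force: 78.8
```

```bash
cat > ang.py <<'E'
from h import *
from station import r
st=r.get_state();q=st["orientation"];print(st["time_s"],"yaw",np.degrees(2*np.arctan2(q[1],q[0]))-90,st["position"].round(4),st["wrist_force"].round(1),st["torque"].round(2),st["opening"])
s=r.grab_frame("scene");i=s["img"].astype(int);m=((i[...,2]-i[...,0]>45)&(i[...,1]<.68*i[...,2]));k=np.zeros_like(m);k[180:205,185:240]=m[180:205,185:240]
p=np.argwhere(k)[:,::-1].astype(float);P=np.array([onz(s,*a,.218)[:2] for a in p]);d=np.linalg.svd(P-P.mean(0))[2][0];print(len(P),P.mean(0),"handle dir",np.degrees(np.arctan2(d[1],d[0]))%180)
E
python3 ang.py; python3 - <<'E'
from h import *
s=load("pics/s3b.npz");i=s["img"].astype(int);m=((i[...,2]-i[...,0]>45)&(i[...,1]<.68*i[...,2]));k=np.zeros_like(m);k[180:205,185:240]=m[180:205,185:240]
p=np.argwhere(k)[:,::-1].astype(float);P=np.array([onz(s,*a,.218)[:2] for a in p]);d=np.linalg.svd(P-P.mean(0))[2][0];print(len(P),P.mean(0),"handle dir",np.degrees(np.arctan2(d[1],d[0]))%180)
E
```

```text
9.35 yaw 6.449248374311793 [ 0.6252 -0.0187  0.1898] [ 6.8  0.9 -1.3] [ 0.09 -0.98  0.03] 0.011649519920400874
38 [ 0.61851045 -0.0089044 ] handle dir 99.96226401030205
36 [ 0.61883242 -0.008579  ] handle dir 96.98516981121514
```

```bash
python3 - <<'E'
from h import *
t=load("pics/top0.npz");w=load("pics/w2.npz");s=load("pics/scene0.npz")
def tri(*o):
    A=np.zeros((3,3));b=np.zeros(3)
    for f,u,v in o:
        c,d=ray(f,u,v);d/=np.linalg.norm(d);Q=np.eye(3)-np.outer(d,d);A+=Q;b+=Q@c
    X=np.linalg.solve(A,b);return X.round(4),[np.round(proj(f,X)-[u,v],1).tolist() for f,u,v in o]
print(tri((t,245,125),(w,322,40)));print(tri((t,362,124),(w,352,305)))
print("corner far",tri((t,248,52),(s,208,338)),tri((t,361,53),(s,75,298)))
for q in((245,125),(262,125),(305,125),(362,124)): print(onz(t,*q,0))
E
```

```text
(array([ 0.7409,  0.1024, -0.0131]), [[0.4, 0.5], [1.2, -1.3]])
(array([ 0.7293, -0.2922,  0.0282]), [[0.1, -0.4], [-0.9, -0.1]])
corner far (array([0.9734, 0.0947, 0.0473]), [[-2.2, 0.8], [-3.2, -0.2]]) (array([ 0.9594, -0.2845,  0.0538]), [[-1.8, 0.9], [-2.4, -0.5]])
[0.73937237 0.10327083 0.        ]
[0.73823414 0.0446757  0.        ]
[ 0.73535322 -0.10363218  0.        ]
[ 0.73503395 -0.30058299  0.        ]
```

>>> apply_moves:
  motion:
    - [[0,0,0,0,0,0.3,1],[0,0,0,0,0,0,1]]

```text
time_s: 9.6
position: [0.6252, -0.0188, 0.1898]
orientation: [0.679, 0.734, 0.003, 0.003]
wrist_force: [6.4, -0.2, -2.5]
opening: 0.0113
grasp_force: 78.8
```

```bash
python3 ang.py
```

```text
9.6 yaw 4.525026366195078 [ 0.6252 -0.0188  0.1898] [ 6.4 -0.2 -2.5] [ 0.07 -0.9  -0.  ] 0.011253964812733865
39 [ 0.61894906 -0.01030681] handle dir 98.80958314227615
```

>>> apply_moves:
  motion:
    - [[0,0,0,0,0,0.3,1],[0,0,0,0,0,0,1]]

```text
time_s: 9.85
position: [0.6252, -0.0187, 0.1898]
orientation: [0.69, 0.724, 0.003, 0.003]
wrist_force: [7.4, 0.6, -2.4]
opening: 0.0115
grasp_force: 78.8
```

```bash
python3 ang.py
```

```text
9.85 yaw 2.7238402649545748 [ 0.6252 -0.0187  0.1898] [ 7.4  0.6 -2.4] [ 0.02 -0.91 -0.05] 0.01148865464304263
36 [ 0.6179323  -0.00343914] handle dir 99.71219970912793
```

>>> apply_moves:
  motion:
    - [[0,0,0,0,0,0.3,1],[0,0,0,0,0,0,1]]

```text
time_s: 10.1
position: [0.6253, -0.0187, 0.1898]
orientation: [0.701, 0.713, 0.003, 0.003]
wrist_force: [7.0, 0.4, -1.5]
opening: 0.0117
grasp_force: 78.8
```

```bash
python3 ang.py; python3 - <<'E'
from h import *
f=load("pics/w2.npz")
cv2.imwrite("pics/w2z.png",cv2.resize(f["img"][40:260,150:370],(800,600),interpolation=cv2.INTER_CUBIC)[:, :])
E
```

```text
10.1 yaw 0.9475447259092533 [ 0.6253 -0.0187  0.1898] [ 7.   0.4 -1.5] [ 0.07 -0.87  0.19] 0.011681980951305201
38 [ 0.61895675 -0.00738507] handle dir 97.5453970673482
```

View pics/w2z.png

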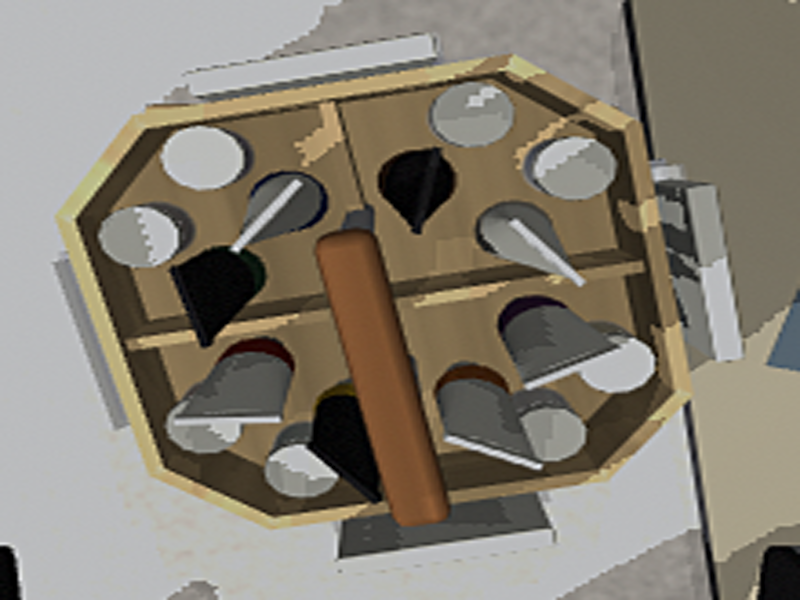

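>>> apply_moves:
  motion:
    - [[0,0,0,0,0,0.3,1],[0,0,0,0,0,0.3,1],[0,0,0,0,0,0.3,1],[0,0,0,0,0,0.3,1],[0,0,0,0,0,0,1]]
  newtons: 120

```text
time_s: 10.65
position: [0.6253, -0.0187, 0.19]
orientation: [0.743, 0.669, 0.003, 0.003]
wrist_force: [5.9, 0.9, -0.2]
opening: 0.0106
grasp_force: 130.4
```

```bash
python3 ang.py; python3 - <<'E'
import sys;sys.path.insert(0,".")
from h import *
from station import r
a=load("pics/w3.npz");f=r.grab_frame("wrist");np.savez("pics/w4.npz",**f)
# tray fixed-in-gripper check: match tray rotation between world-registered views (tray rim plane z=.085)
def rect(f):
    xs=np.array([[.50,.1],[.50,-.14],[.75,-.14],[.75,.1]]);px=np.float32([proj(f,np.array([x,y,.085])) for x,y in xs])
    return cv2.warpPerspective(cv2.cvtColor(f["img"],cv2.COLOR_BGR2GRAY),cv2.getPerspectiveTransform(px,np.float32([[0,0],[240,0],[240,250],[0,250]])),(240,250))
for n,g in(("w2",load("pics/w2.npz")),("w3",a),("w4",f)):
    im=rect(g);l=cv2.createLineSegmentDetector().detect(im)[0][:,0];L=np.hypot(l[:,2]-l[:,0],l[:,3]-l[:,1]);k=np.argsort(-L)[:9]
    print(n,[(np.round(l[j]).astype(int).tolist(),round(float(np.degrees(np.arctan2(l[j,3]-l[j,1],l[j,2]-l[j,0]))%90),1)) for j in k])
E
```

```text
10.65 yaw -5.9847194202828575 [ 0.6253 -0.0187  0.19  ] [ 5.9  0.9 -0.2] [ 0.16 -0.92  2.32] 0.010583568357806014
38 [ 0.6191778  -0.00820976] handle dir 95.87311234828785
w2 [([89, 123, 221, 128], 2.0), ([66, 33, 181, 37], 1.7), ([28, 176, 31, 88], 1.9), ([26, 86, 23, 171], 1.8), ([235, 87, 233, 164], 2.0), ([20, 159, 22, 82], 1.7), ([14, 81, 11, 157], 2.2), ([82, 22, 158, 24], 1.7), ([87, 237, 162, 239], 1.5)]
w3 [([63, 35, 177, 35], 0.3), ([30, 151, 31, 67], 0.2), ([24, 88, 24, 169], 0.3), ([19, 162, 19, 83], 0.2), ([92, 246, 171, 247], 0.3), ([79, 24, 154, 24], 0.2), ([152, 29, 79, 29], 0.2), ([238, 107, 167, 111], 86.6), ([10, 109, 10, 162], 0.3)]
w4 [([62, 35, 176, 34], 89.5), ([31, 158, 30, 68], 89.7), ([93, 246, 173, 245], 89.7), ([10, 84, 10, 164], 0.1), ([19, 163, 19, 86], 89.6), ([24, 89, 24, 167], 89.7), ([77, 25, 153, 24], 89.7), ([151, 29, 78, 29], 89.7), ([168, 130, 238, 124], 85.5)]
```

>>> apply_moves:
  motion:
    - [[0,0,0,0,0,-0.6,1],[0,0,0,0,0,-0.8,1],[0,0,0,0,0,-0.9,1],[0,0,0,0,0,-1,1],[0,0,0,0,0,-1,1],[0,0,0,0,0,-1,1],[0,0,0,0,0,-1,1],[0,0,0,0,0,-1,1],[0,0,0,0,0,-1,1],[0,0,0,0,0,-1,1],[0,0,0,0,0,-1,1],[0,0,0,0,0,0,1]]
  newtons: 80

```text
time_s: 11.95
position: [0.6249, -0.019, 0.1899]
orientation: [0.294, 0.956, 0.001, 0.004]
wrist_force: [5.3, 0.5, -0.4]
opening: 0.0102
grasp_force: 119.1
```

```bash
cat > tr.py <<'E'
from h import *
from station import r
st=r.get_state();q=st["orientation"];print(st["time_s"],"yaw",round(np.degrees(2*np.arctan2(q[1],q[0]))-90,1),st["position"].round(4),st["wrist_force"].round(1),"tz",st["torque"].round(2),round(st["opening"],4),"q6",st["q"][5].round(2))
f=r.grab_frame("wrist");np.savez("pics/last.npz",**f)
xs=np.array([[.50,.1],[.50,-.14],[.75,-.14],[.75,.1]]);px=np.float32([proj(f,np.array([x,y,.085])) for x,y in xs])
im=cv2.warpPerspective(cv2.cvtColor(f["img"],cv2.COLOR_BGR2GRAY),cv2.getPerspectiveTransform(px,np.float32([[0,0],[240,0],[240,250],[0,250]])),(240,250))
l=cv2.createLineSegmentDetector().detect(im)[0][:,0];L=np.hypot(l[:,2]-l[:,0],l[:,3]-l[:,1])
a=np.degrees(np.arctan2(l[:,3]-l[:,1],l[:,2]-l[:,0]))%90
H,e=np.histogram(np.r_[a,a+90],bins=180,range=(0,180),weights=np.r_[L,L]);H=np.convolve(H,[1,1,1],"same");H[:5]=0
k=int(np.argmax(H));w=(a>e[k]-1.5)&(a<e[k]+2.5);w|=(a+90>e[k]-1.5)&(a+90<e[k]+2.5);x=np.where(a<e[k]-2,a+90,a)
print("tray yaw mod90",round(float((x[w]*L[w]).sum()/L[w].sum()),2),"weight",H[k])
E
python3 tr.py
```

```text
11.95 yaw 55.8 [ 0.6249 -0.019   0.1899] [ 5.3  0.5 -0.4] tz [-0.03 -0.74 -0.02] 0.0102 q6 -1.11
tray yaw mod90 55.71 weight 1672.0848999023438
```

>>> apply_moves:
  motion:
    - [[0,0,0,0,0,-0.8,1],[0,0,0,0,0,-0.8,1],[0,0,0,0,0,-0.8,1],[0,0,0,0,0,0,1]]

```text
time_s: 12.4
position: [0.6248, -0.019, 0.1899]
orientation: [0.173, 0.985, 0.0, 0.004]
wrist_force: [5.6, -0.9, 1.1]
opening: 0.01
grasp_force: 119.3
```

```bash
python3 tr.py
```

```text
12.4 yaw 70.0 [ 0.6248 -0.019   0.1899] [ 5.6 -0.9  1.1] tz [-0.12 -0.72 -0.44] 0.01 q6 -1.36
tray yaw mod90 69.14 weight 1555.327377319336
```

>>> apply_moves:
  motion:
    - [[0,0,0,0,0,-0.6,1],[0,0,0,0,0,-0.6,1],[0,0,0,0,0,0,1]]

```text
time_s: 12.75
position: [0.6249, -0.0191, 0.19]
orientation: [0.114, 0.993, 0.0, 0.004]
wrist_force: [5.9, -0.9, 1.9]
opening: 0.0101
grasp_force: 135.2
```

```bash
python3 tr.py
```

```text
12.75 yaw 76.9 [ 0.6249 -0.0191  0.19  ] [ 5.9 -0.9  1.9] tz [-0.1  -0.87 -2.66] 0.0101 q6 -1.48
tray yaw mod90 70.16 weight 1483.2335205078125
```

```bash
python3 - <<'E'
from h import *
from station import r
s=r.grab_frame("scene");np.savez("pics/s5.npz",**s);f=load("pics/last.npz");w=load("pics/w2.npz");a=load("pics/s3b.npz")
c=lambda f,u,v,W,H,k:cv2.resize(f["img"][v:v+H,u:u+W],None,fx=k,fy=k,interpolation=cv2.INTER_CUBIC)
# measure whether varnish / bystanders changed: diff of scene frames away from arm
d=cv2.absdiff(s["img"],load("pics/scene0.npz")["img"]).max(2)>45
n,l,st,ce=cv2.connectedComponentsWithStats(cv2.morphologyEx(d.astype(np.uint8),cv2.MORPH_OPEN,np.ones((3,3))))
print([(st[k].tolist()) for k in range(1,n) if st[k,4]>12])
m=np.vstack([np.hstack([c(s,168,178,92,86,4.35)[:374,:400],c(f,120,20,270,252,1.482)[:374,:400]]),np.hstack([c(s,70,230,190,108,2.1)[:226,:399],cv2.resize(c(load("pics/top0.npz"),235,40,135,150,3)[200:430],(401,226))])])
print(m.shape);cv2.imwrite("pics/last.png",m)
E
```

```text
[[241, 0, 6, 5, 23], [202, 5, 20, 19, 267], [247, 6, 10, 20, 128], [226, 8, 13, 17, 146], [288, 9, 12, 20, 110], [227, 18, 28, 54, 669], [332, 18, 11, 7, 59], [395, 23, 4, 4, 14], [165, 28, 61, 162, 5008], [204, 28, 14, 20, 185], [332, 30, 6, 4, 23], [427, 41, 17, 13, 181], [310, 52, 23, 37, 384], [288, 89, 29, 22, 514], [320, 92, 12, 20, 174], [241, 96, 10, 12, 78], [397, 107, 48, 40, 846], [298, 152, 138, 156, 3178], [274, 214, 14, 9, 77], [381, 239, 9, 4, 32], [437, 257, 15, 20, 143], [468, 272, 14, 14, 89], [456, 275, 4, 4, 15], [419, 279, 15, 29, 302], [356, 288, 28, 28, 330], [452, 334, 16, 7, 63], [467, 370, 45, 14, 480]]Traceback (most recent call last):
  File "<stdin>", line 9, in <module>
    return _nx.concatenate(arrs, 1, dtype=dtype, casting=casting)
           ~~~~~~~~~~~~~~~^^^^^^^^^^^^^^^^^^^^^^^^^^^^^^^^^^^^^^^
ValueError: all the input array dimensions except for the concatenation axis must match exactly, but along dimension 0, the array at index 0 has size 374 and the array at index 1 has size 373
```

```bash
python3 - <<'E'
from h import *
s=load("pics/s5.npz");f=load("pics/last.npz");t=load("pics/top0.npz")
c=lambda f,u,v,W,H,w,h:cv2.resize(f["img"][v:v+H,u:u+W],(w,h),interpolation=cv2.INTER_CUBIC)
m=np.vstack([np.hstack([c(s,168,178,92,86,400,374),c(f,120,20,270,252,400,374)]),np.hstack([c(s,70,230,190,108,398,226),c(t,235,105,137,77,402,226)])])
cv2.imwrite("pics/last.png",m)
E
```

```text
(no output)
```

View pics/last.png

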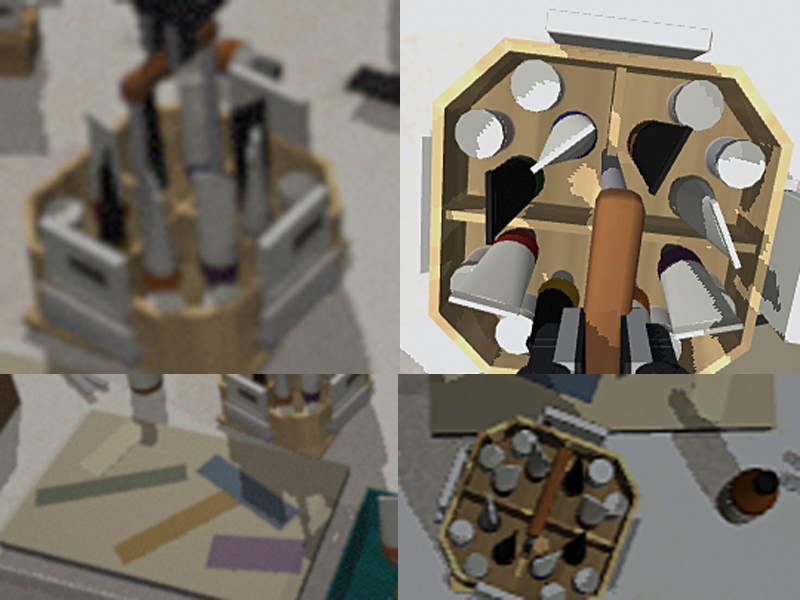

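>>> apply_moves:
  motion:
    - [[0,0,0,0,0,0.8,1],[0,0,0,0,0,1,1],[0,0,0,0,0,1,1],[0,0,0,0,0,1,1],[0,0,0,0,0,1,1],[0,0,0,0,0,1,1],[0,0,0,0,0,1,1],[0,0,0,0,0,1,1],[0,0,0,0,0,1,1],[0,0,0,0,0,1,1],[0,0,0,0,0,1,1],[0,0,0,0,0,0.7,1]]

```text
time_s: 14.05
position: [0.6252, -0.0188, 0.19]
orientation: [0.657, 0.754, 0.002, 0.003]
wrist_force: [6.6, 0.1, 1.5]
opening: 0.01
grasp_force: 119.3
```

```bash
python3 tr.py
```

```text
14.05 yaw 7.9 [ 0.6252 -0.0188  0.19  ] [6.6 0.1 1.5] tz [ 0.08 -1.05  0.12] 0.01 q6 -0.28
tray yaw mod90 7.79 weight 1527.8935852050781
```

>>> apply_moves:
  motion:
    - [[0,0,0,0,0,0,0.3],[0,0,0,0,0,0,0.3],[0,0,-1,0,0,0.6,0.3],[0,0,-1,0,0,0.7,0.5],[0.6,-0.6,0,0,0,0,1],[0.6,-0.6,0,0,0,0,1],[0,0,0.5,0,0,0,1],[0,0,1,0,0,0,1],[0,0,0,0,0,0,1]]
  newtons: 30

```text
time_s: 15.0
position: [0.5815, 0.0176, 0.1995]
orientation: [0.705, 0.71, -0.002, -0.003]
wrist_force: [-1.1, 0.3, -0.4]
opening: -0.0001
grasp_force: 0.0
```

>>> apply_moves:
  motion:
    - [[0,0.3,0,0,0,0,1],[0,0.2,0,0,0,0,1],[0,0.1,0,0,0,0,1],[0,0.1,0,0,0,0,1],[0,0,0,0,0,0,1]]

```text
time_s: 15.5
position: [0.607, 0.0172, 0.2029]
orientation: [0.705, 0.709, 0.0, 0.0]
wrist_force: [-0.1, 0.5, 0.2]
opening: -0.0002
grasp_force: 0.0
```

```bash
python3 tr.py
```

```text
15.5 yaw 0.4 [0.607  0.0172 0.2029] [-0.1  0.5  0.2] tz [ 0.03 -0.01  0.01] -0.0002 q6 -0.09
tray yaw mod90 8.02 weight 1271.8885192871094
```

>>> apply_moves:
  motion:
    - [[0,0.15,0,0,0,0,1],[0,0.15,0,0,0,0,1],[0,0.1,0,0,0,0,1],[0,0,0,0,0,0,1]]

```text
time_s: 15.95
position: [0.6187, 0.0173, 0.2024]
orientation: [0.705, 0.709, 0.0, 0.0]
wrist_force: [0.3, -0.7, 0.7]
opening: 0.0003
grasp_force: 0.0
```

```bash
python3 tr.py
```

```text
15.95 yaw 0.4 [0.6187 0.0173 0.2024] [ 0.3 -0.7  0.7] tz [0.03 0.01 0.05] 0.0003 q6 -0.09
tray yaw mod90 8.31 weight 1092.6474151611328
```

>>> apply_moves:
  motion:
    - [[0,0.1,0,0,0,0,1],[0,0.1,0,0,0,0,1],[0,0.1,0,0,0,0,1],[0,0,0,0,0,0,1]]

```text
time_s: 16.4
position: [0.6277, 0.0174, 0.2024]
orientation: [0.705, 0.709, 0.0, 0.0]
wrist_force: [-0.4, -0.2, -0.7]
opening: -0.0001
grasp_force: 0.0
```

```bash
python3 tr.py
```

```text
16.4 yaw 0.4 [0.6277 0.0174 0.2024] [-0.4 -0.2 -0.7] tz [-0.03  0.    0.01] -0.0001 q6 -0.09
tray yaw mod90 8.42 weight 1231.5082092285156
```

```bash
python3 - <<'E'
from h import *
f=load("pics/last.npz");i=f["img"].astype(int)
m=((i[...,2]-i[...,0]>45)&(i[...,1]<.68*i[...,2]))
print("tcp px",proj(f,np.array([.6277,.0174,.2024])),"grasp pt",proj(f,np.array([.6277,.0174,.2214])))
for y in(.03,.02,.01,0,-.01,-.02,-.03,-.05,-.06):
    a=np.radians(8.4);p=np.array([.6237-(y+.019)*np.tan(a),y,.223]);print(y,proj(f,p).round(0),"bottom",proj(f,p-[0,0,.018]).round(0))
M=cv2.morphologyEx(m.astype(np.uint8),cv2.MORPH_OPEN,np.ones((3,3)))
for v in range(60,300,10): 
    u=np.where(M[v])[0]; dk=np.where(i[v].max(1)<40)[0]
    print(v,"orange",(u.min(),u.max(),len(u)) if len(u) else None,"dark",(dk[(dk>150)&(dk<380)].min(),dk[(dk>150)&(dk<380)].max()) if ((dk>150)&(dk<380)).any() else None)
E
```

```text
tcp px [258.29535141 225.98905529] grasp pt [258.527287   241.33375808]
0.03 [234. 217.] bottom [236. 205.]
0.02 [238. 238.] bottom [239. 223.]
0.01 [241. 257.] bottom [242. 241.]
0 [244. 276.] bottom [245. 258.]
-0.01 [247. 294.] bottom [248. 275.]
-0.02 [250. 312.] bottom [251. 291.]
-0.03 [253. 329.] bottom [253. 307.]
-0.05 [259. 361.] bottom [258. 337.]
-0.06 [261. 377.] bottom [261. 352.]
60 orange None dark None
70 orange None dark None
80 orange None dark (np.int64(362), np.int64(365))
90 orange None dark (np.int64(361), np.int64(364))
100 orange None dark (np.int64(360), np.int64(363))
110 orange None dark (np.int64(359), np.int64(362))
120 orange None dark (np.int64(243), np.int64(361))
130 orange None dark (np.int64(357), np.int64(360))
140 orange None dark (np.int64(262), np.int64(359))
150 orange None dark (np.int64(231), np.int64(284))
160 orange None dark (np.int64(235), np.int64(281))
170 orange None dark (np.int64(262), np.int64(277))
180 orange None dark (np.int64(189), np.int64(274))
190 orange None dark (np.int64(183), np.int64(375))
200 orange None dark (np.int64(176), np.int64(208))
210 orange None dark (np.int64(170), np.int64(315))
220 orange None dark (np.int64(173), np.int64(301))
230 orange (np.int64(225), np.int64(240), 16) dark (np.int64(176), np.int64(260))
240 orange (np.int64(20), np.int64(50), 31) dark (np.int64(179), np.int64(351))
250 orange (np.int64(291), np.int64(295), 5) dark (np.int64(223), np.int64(290))
260 orange None dark (np.int64(221), np.int64(292))
270 orange None dark (np.int64(215), np.int64(298))
280 orange None dark (np.int64(153), np.int64(360))
290 orange None dark (np.int64(151), np.int64(379))
```

```bash
python3 - <<'E'
from h import *
t=load("pics/top0.npz");w=load("pics/w1.npz");s=load("pics/scene0.npz");w2=load("pics/w2.npz");s3=load("pics/s3b.npz")
def tri(*o):
    A=np.zeros((3,3));b=np.zeros(3)
    for f,u,v in o:
        c,d=ray(f,u,v);d/=np.linalg.norm(d);Q=np.eye(3)-np.outer(d,d);A+=Q;b+=Q@c
    X=np.linalg.solve(A,b);return X.round(4),[np.round(proj(f,X)-[u,v],1).tolist() for f,u,v in o]
def orange(f,u0,u1,v0,v1):
    i=f["img"].astype(int);m=np.zeros(i.shape[:2],bool);m[v0:v1,u0:u1]=((i[...,2]-i[...,0]>40)&(i[...,1]<.7*i[...,2]))[v0:v1,u0:u1]
    return rectof(m)
for n,a in(("top",(t,270,300,120,170)),("w1",(w,245,272,105,240)),("s0",(s,190,225,175,215)),("w2",(w2,200,320,100,260))):
    o=orange(*a);print(n,o[0],o[1]); 
ct=orange(t,270,300,120,170)[1][0];cw=orange(w,245,272,105,240)[1][0];cs=orange(s,190,225,175,215)[1][0]
print("centre top+w1",tri((t,*ct),(w,*cw)),"top+scene",tri((t,*ct),(s,*cs)))
E
```

```text
top 131 ((286.45745849609375, 144.6742706298828), (4.449941635131836, 31.372089385986328), 20.85445785522461)
w1 1676 ((258.0, 171.5), (107.0, 16.0), 90.0)
s0 59 ((206.12001037597656, 190.16000366210938), (2.799999952316284, 24.40000343322754), 53.13010025024414)
w2 1709 ((254.63169860839844, 178.61463928222656), (108.46623229980469, 16.34326934814453), 77.90524291992188)
centre top+w1 (array([ 0.6525, -0.0315,  0.0779]), [[0.1, 0.0], [0.2, -0.0]]) top+scene (array([ 0.625 , -0.0201,  0.2184]), [[0.2, -0.1], [0.3, 0.0]])
```

```bash
python3 - <<'E'
from h import *
from station import r
st=r.get_state();f=load("pics/last.npz");s=r.grab_frame("scene");np.savez("pics/s6.npz",**s)
print(st["position"],"scene tcp px",proj(s,st["position"]),"tcp+20mm",proj(s,st["position"]+[0,0,.02]), "bar top there",proj(s,np.array([.617,.0174,.223])))
i=f["img"].astype(int)
for v in range(200,300,6): print(v,"".join("#" if x.max()<55 else ("o" if x[2]-x[0]>45 and x[1]<.7*x[2] else ".") for x in i[v,205:305]))
j=s["img"].astype(int)
for v in range(160,200): print(v,"".join("#" if x.max()<45 else ("o" if x[2]-x[0]>30 and x[1]<.75*x[2] else ".") for x in j[v,180:240]))
E
```

```text
[0.62737795 0.0174304  0.20234987] scene tcp px [218.72055971 197.26216867] tcp+20mm [218.36803103 191.83420438] bar top there [219.55367656 189.4641881 ]
200 ####..............................................#.................................................
206 ....................................................................................................
212 ...........................#................................................................########
218 ..........................#..................##......#....................................##########
224 #########.###..........##....oooooooooooooo.....#.........................................####......
230 ####o#oo.o.###......oooooooooooooooo............########............................................
236 ...........####.....oooooooooooooooo............########............................................
242 .....................##############.............########.............###############oooo............
248 ...................################.............########.............#################ooooo.........

[... 2739 characters left out ...]
..ooooooooooooooooooo....#####....................
190 .............oooooooooooooooooooooo.####....................
191 .............o.oooooooooooooooooooo.####....................
192 ..............oo...o.oooooooooooooo.........................
193 ...............................ooooooooo.o..................
194 .....................................oo.o...................
195 ............................................................
196 ............................................................
197 ............................................................
198 ............................................................
199 ...................................####.....................
```

>>> apply_moves:
  motion:
    - [[0,0,-1,0,0,0,1],[-0.6,-0.1,0,0,0,0,1],[-0.6,0,0,0,0,0,1],[0,0,0.5,0,0,0,1],[0,0,0.1,0,0,0,1],[0,0,0.1,0,0,0,1],[0,0,0.1,0,0,0,1],[0,0,0.1,0,0,0,1]]

```text
time_s: 17.3
position: [0.6245, -0.0186, 0.2052]
orientation: [0.705, 0.709, -0.0, 0.0]
wrist_force: [0.6, -0.5, 0.2]
opening: -0.0
grasp_force: 0.0
```

>>> apply_moves:
  motion:
    - [[0,0,0.1,0,0,0,1],[0,0,0,0,0,0,1]]

```text
time_s: 17.5
position: [0.6242, -0.0184, 0.202]
orientation: [0.705, 0.71, -0.0, -0.0]
wrist_force: [0.3, -0.1, -0.3]
opening: -0.0001
grasp_force: 0.0
```

>>> apply_moves:
  motion:
    - [[0,0,0.1,0,0,0,1],[0,0,0.05,0,0,0,1],[0,0,0,0,0,0,1]]

```text
time_s: 17.8
position: [0.6248, -0.0185, 0.2001]
orientation: [0.705, 0.71, 0.001, 0.001]
wrist_force: [-3.5, 0.2, 11.6]
opening: 0.0
grasp_force: 6.1
```

>>> apply_moves:
  motion:
    - [[0,0,0.05,0,0,0,1],[0,0,0.05,0,0,0,1],[0,0,0,0,0,0,1]]

```text
time_s: 18.1
position: [0.625, -0.0185, 0.2]
orientation: [0.705, 0.71, 0.001, 0.002]
wrist_force: [-9.3, 0.6, 29.3]
opening: 0.0003
grasp_force: 14.4
```

>>> apply_moves:
  motion:
    - [[0,0,0.05,0,0,0,1],[0,0,0,0,0,0,1]]

```text
time_s: 18.3
position: [0.6251, -0.0185, 0.2]
orientation: [0.705, 0.71, 0.001, 0.002]
wrist_force: [-13.7, 2.0, 36.8]
opening: 0.0001
grasp_force: 18.6
```

>>> apply_moves:
  motion:
    - [[0,0,-1,0,0,-0.6,1],[0,-0.03,0,0,0,-0.7,0.3],[0,0,0,0,0,0,0.3],[0,0,1,0,0,0,0.3],[0,0,1,0,0,0,0.3],[0,0,0.2,0,0,0,0.3],[0,0,0,0,0,0,1],[0,0,0,0,0,0,1],[0,0,0,0,0,0,1],[0,0,0,0,0,0,1]]
  newtons: 80

```text
time_s: 19.3
position: [0.6253, -0.0187, 0.1591]
orientation: [0.655, 0.756, 0.001, 0.002]
wrist_force: [2.2, 0.7, 2.0]
opening: 0.0131
grasp_force: 78.0
```

>>> apply_moves:
  motion:
    - [[0,0,0,0,0,0.4,1],[0,0,0,0,0,0.6,1],[0,0,0,0,0,0.6,1],[0,0,0,0,0,0,1]]

```text
time_s: 19.7
position: [0.6254, -0.0187, 0.159]
orientation: [0.715, 0.699, 0.001, 0.002]
wrist_force: [2.8, 0.9, 4.1]
opening: 0.0128
grasp_force: 78.7
```

```bash
python3 tr.py
```

```text
19.7 yaw -1.3 [ 0.6254 -0.0187  0.159 ] [2.8 0.9 4.1] tz [ 0.09 -0.36  0.95] 0.0128 q6 -0.12
tray yaw mod90 90.25 weight 1484.4101104736328
```

```bash
python3 - <<'E'
from h import *
t=load("pics/top0.npz");s=load("pics/scene0.npz")
def tri(*o):
    A=np.zeros((3,3));b=np.zeros(3)
    for f,u,v in o:
        c,d=ray(f,u,v);d/=np.linalg.norm(d);Q=np.eye(3)-np.outer(d,d);A+=Q;b+=Q@c
    X=np.linalg.solve(A,b);return X.round(4),[np.round(proj(f,X)-[u,v],1).tolist() for f,u,v in o]
# board mask in scene: beige
i=s["img"].astype(int);h=cv2.cvtColor(s["img"],cv2.COLOR_BGR2HSV).astype(int)
print("colour board",i[300,130],i[262,150],"table",i[220,60],i[240,260])
j=t["img"].astype(int);print("top board",j[60,255],j[115,350],"table",j[140,380])
def quad(m,box):
    k=np.zeros(m.shape,np.uint8);u0,u1,v0,v1=box;k[v0:v1,u0:u1]=m[v0:v1,u0:u1]
    k=cv2.morphologyEx(k,cv2.MORPH_OPEN,np.ones((3,3)));c=max(cv2.findContours(k,0,1)[0],key=cv2.contourArea);H=cv2.convexHull(c)
    for e in np.arange(.01,.1,.005):
        a=cv2.approxPolyDP(H,e*cv2.arcLength(H,True),True)
        if len(a)<=4: break
    return cv2.contourArea(c),a[:,0].tolist()
ms=(i[...,2]-i[...,0]>14);mt=(j[...,2]-j[...,0]>14)
print(quad(ms,(60,245,240,345)),quad(mt,(235,370,45,128)))
print("near -y",tri((t,362,124),(s,118,251)),"near +y",tri((t,245,125),(s,237,265)))
for v in range(240,300,4): print(v,"".join("#" if x else "." for x in ms[v,100:260:2]))
E
```

```text
colour board [103 121 128] [107 127 133] table [44 63 85] [148 157 157]
top board [ 88 107 113] [ 94 113 118] table [102 101 101]
(9780.0, [[225, 240], [208, 344], [69, 309], [113, 247]]) (6464.5, [[360, 55], [363, 122], [246, 124], [245, 56]])
near -y (array([ 7.327e-01, -2.949e-01,  6.000e-04]), [[-1.6, 0.6], [-1.8, -0.4]]) near +y (array([0.7272, 0.1008, 0.0482]), [[0.3, -0.1], [0.3, 0.0]])
240 ...............................#..##.##.........####.####....##..........#......
244 ....#......................#...##.....#.........##########...###................
248 ......######.........................##..........###..##########................
252 ....################................#####.......################................
256 ..###########################............###.....##############...#.............
260 .######################################..........################...............
264 ###############################################....#############................
268 ####################################..#########.#######.#######.................
272 ##################################.......#######.##################.............
276 #####################........###............########################............
280 #########.....................#####............####################.............
284 ........#..........##################.............###########.####..............
288 ......###################################...........##############..............
292 ###########################################............########.#...............
296 ##############################################...........#######................
```

>>> apply_moves:
  motion:
    - [[0,0,0,0,0,0,0.3],[0,0,0,0,0,0,0.3],[0,0,-1,0,0,0,0.3],[0,0,-1,0,0,0,0.3],[0,0,-1,0,0,0,1],[0.6,-0.5,0,0,0,0,1],[0.6,-0.5,0,0,0,0,1],[0,0,0,0,0,0,1],[0,0,1,0,0,0,1],[0,0,1,0,0,0,1],[0,0,0.4,0,0,0,1],[0,0,0,0,0,0,1]]
  newtons: 30

```text
time_s: 20.95
position: [0.5926, 0.0178, 0.1731]
orientation: [0.716, 0.698, -0.002, -0.002]
wrist_force: [0.5, 0.7, 0.5]
opening: 0.0
grasp_force: 0.0
```

```bash
python3 tr.py; python3 - <<'E'
import sys;sys.path.insert(0,".")
from h import *
s=load("pics/scene0.npz");j=s["img"].astype(int)
print("start tcp px",proj(s,np.array([.2343,.5516,.2076])),"+13mm",proj(s,np.array([.2343,.5516,.2206])),"+34",proj(s,np.array([.2343,.5516,.2416])))
for v in range(118,156,2): print(v,"".join("#" if x.max()<60 else "." for x in j[v,385:460]))
E
```

```text
20.95 yaw -1.4 [0.5926 0.0178 0.1731] [0.5 0.7 0.5] tz [-0.1   0.01  0.02] 0.0 q6 -0.06
tray yaw mod90 91.79 weight 1372.1509552001953
start tcp px [412.80708622 150.44782759] +13mm [413.67181922 147.10833166] +34 [415.08892066 141.63565454]
118 ...####.....#####.......###################################################
120 ..####.....########.#########################################....##########
122 ...##......##############...#####################...########.....###.......
124 ................######........###################....#######.....###.......
126 ................#####................#############....######....###........
128 ................####......................########....#####.....###........
130 ................####........................#######..######.....##.........
132 ...............####..........................#############.................
134 ................###............................##########..................
136 ...............................................####...#....................
138 ..............................................####.........................
140 .............................................####..........................
142 .............................................####..........................
144 ............................................###............................
146 ...........................................................................
148 ...........................................................................
150 ...........................................................................
152 ...........................................................................
154 ...........................................................................
```

>>> apply_moves:
  motion:
    - [[0,0.2,0,0,0,0,1],[0,0.15,0,0,0,0,1],[0,0.1,0,0,0,0,1],[0,0,0,0,0,0,1]]

```text
time_s: 21.4
position: [0.604, 0.0179, 0.1767]
orientation: [0.716, 0.698, -0.003, -0.003]
wrist_force: [-15.3, -0.0, 11.5]
opening: -0.0
grasp_force: 7.6
```

```bash
python3 tr.py
```

```text
21.4 yaw -1.4 [0.604  0.0179 0.1767] [-15.3  -0.   11.5] tz [-0.03  2.17  0.03] -0.0 q6 -0.06
tray yaw mod90 90.86 weight 1352.2797241210938
```

```bash
python3 - <<'E'
from h import *
t=load("pics/top0.npz");s=load("pics/scene0.npz")
def tri(*o):
    A=np.zeros((3,3));b=np.zeros(3)
    for f,u,v in o:
        c,d=ray(f,u,v);d/=np.linalg.norm(d);Q=np.eye(3)-np.outer(d,d);A+=Q;b+=Q@c
    X=np.linalg.solve(A,b);return X.round(4),[np.round(proj(f,X)-[u,v],1).tolist() for f,u,v in o]
print("near+y",tri((t,246,124),(s,234.7,272.5)),"near-y",tri((t,363,122.5),(s,110.6,247.2)))
print("far+y",tri((t,245,55),(s,208,338)),"far-y",tri((t,361,54),(s,71,300)))
print("varnish",onz(t,354,146,.125))
# tray extent toward board: rim/ledge pixels in rectified last view? print board edge line in top image
j=t["img"].astype(int)
for u in range(240,370,12):
    c=j[100:140,u].sum(1);print(u,c.tolist()[10:35])
E
```

```text
near+y (array([0.7367, 0.0972, 0.0254]), [[0.5, -0.2], [0.6, 0.0]]) near-y (array([ 0.7375, -0.3032,  0.017 ]), [[1.2, -0.5], [1.4, 0.3]])
far+y (array([0.9683, 0.0991, 0.0409]), [[-0.4, 0.1], [-0.6, -0.0]]) far-y (array([ 0.9624, -0.2918,  0.0449]), [[-0.4, 0.2], [-0.6, -0.1]])
varnish [ 0.63501915 -0.2349442   0.125     ]
240 [255, 247, 302, 293, 299, 302, 306, 300, 294, 297, 306, 305, 293, 299, 307, 296, 301, 295, 294, 296, 294, 300, 305, 306, 299]
252 [209, 211, 208, 211, 208, 208, 211, 210, 208, 209, 206, 207, 210, 213, 229, 48, 121, 292, 305, 285, 296, 307, 287, 290, 296]
264 [210, 210, 211, 207, 211, 211, 209, 209, 211, 214, 211, 210, 208, 200, 226, 261, 172, 62, 30, 115, 273, 287, 280, 277, 287]
276 [209, 212, 210, 217, 212, 211, 210, 209, 201, 324, 345, 177, 107, 21, 133, 284, 319, 312, 312, 314, 331, 241, 153, 146, 199]
288 [145, 217, 215, 211, 214, 205, 137, 438, 435, 404, 174, 184, 179, 257, 347, 240, 41, 47, 65, 51, 144, 227, 179, 131, 103]
300 [180, 172, 166, 158, 178, 335, 330, 326, 323, 326, 327, 297, 423, 439, 226, 175, 181, 169, 337, 381, 166, 139, 51, 51, 34]
312 [327, 325, 324, 325, 325, 329, 326, 325, 328, 330, 328, 328, 332, 353, 61, 308, 421, 407, 408, 408, 407, 407, 403, 399, 401]
324 [325, 326, 327, 324, 329, 330, 327, 325, 330, 328, 327, 326, 335, 359, 40, 434, 410, 405, 404, 406, 406, 405, 404, 405, 408]
336 [367, 373, 370, 371, 382, 336, 343, 230, 237, 212, 214, 221, 232, 172, 42, 262, 254, 305, 304, 317, 302, 292, 291, 293, 301]
348 [326, 326, 321, 325, 326, 327, 327, 328, 325, 328, 328, 331, 346, 193, 224, 425, 406, 408, 409, 413, 420, 384, 279, 286, 287]
360 [326, 326, 326, 327, 329, 327, 329, 326, 329, 326, 331, 335, 353, 116, 293, 416, 408, 405, 403, 406, 404, 403, 404, 402, 404]
```

>>> apply_moves:
  motion:
    - [[0,-0.4,0,0,0,0,1],[0,0,-1,0,0,0,1],[0,0,-1,0,0,0,0.3],[-0.6,0.5,0,0,0,-0.5,0.3],[-0.6,0.6,0,0,0,0,0.3],[0,0,1,0,0,0,0.3],[0,0,1,0,0,0,0.3],[0,0,0.3,0,0,0,0.3],[0,0,0,0,0,0,1],[0,0,0,0,0,0,1],[0,0,0,0,0,0,1],[0,0,0,0,0,0,1]]
  newtons: 120

```text
time_s: 22.65
position: [0.625, -0.018, 0.1684]
orientation: [0.697, 0.717, -0.003, -0.002]
wrist_force: [-15.0, -0.6, 12.8]
opening: 0.0124
grasp_force: 117.7
```

```bash
python3 tr.py
```

```text
22.65 yaw 1.6 [ 0.625  -0.018   0.1684] [-15.   -0.6  12.8] tz [-0.19  2.2  -0.02] 0.0124 q6 -0.17
tray yaw mod90 91.51 weight 1494.4035034179688
```

>>> apply_moves:
  motion:
    - [[0,0.1,0,0,0,0.4,1],[0,0,0,0,0,0.5,1],[0,0,0,0,0,0.5,1],[0,0,0,0,0,0.4,1],[0,0,0,0,0,0,1],[0,0,0,0,0,0,1],[0,0,0,0,0,0,1]]

```text
time_s: 23.4
position: [0.6251, -0.018, 0.1684]
orientation: [0.762, 0.648, -0.005, -0.003]
wrist_force: [-22.4, -2.2, 16.6]
opening: 0.0124
grasp_force: 126.0
```

```bash
python3 tr.py
```

```text
23.4 yaw -9.2 [ 0.6251 -0.018   0.1684] [-22.4  -2.2  16.6] tz [-0.23  3.18 -0.47] 0.0124 q6 0.02
tray yaw mod90 80.35 weight 1583.127914428711
```

>>> apply_moves:
  motion:
    - [[0,0,-0.2,0,0,0.3,1],[0,0,-0.2,0,0,0.3,1],[0,0,0,0,0,0,1]]

```text
time_s: 23.75
position: [0.6246, -0.0179, 0.1688]
orientation: [0.781, 0.624, -0.007, -0.005]
wrist_force: [4.1, -4.5, -54.3]
opening: 0.0122
grasp_force: 122.4
```

```bash
python3 tr.py
```

```text
23.75 yaw -12.7 [ 0.6246 -0.0179  0.1688] [  4.1  -4.5 -54.3] tz [-0.69 -1.09  1.36] 0.0122 q6 0.09
tray yaw mod90 78.64 weight 1492.210693359375
```

>>> apply_moves:
  motion:
    - [[0,0,0.2,0,0,-0.3,1],[0,0,0.2,0,0,-0.2,1],[0,0,0,0,0,0,1],[0,0,0,0,0,0,0.3],[0,0,0,0,0,0,0.3],[0,0,-1,0,0,0,0.3],[0,0,-1,0,0,0,0.3],[0,0,-1,0,0,0,0.3],[0,0,-1,0,0,0,0.2]]

```text
time_s: 24.7
position: [0.6329, -0.0177, 0.2887]
orientation: [0.765, 0.644, 0.001, 0.001]
wrist_force: [0.4, 0.4, 0.0]
opening: 0.068
grasp_force: 0.0
```

```bash
python3 tr.py; python3 - <<'E'
import sys;sys.path.insert(0,".")
from h import *
f=load("pics/last.npz")
i=f["img"].astype(int);m=((i[...,2]-i[...,0]>45)&(i[...,1]<.68*i[...,2]));m[:,:200]=0;m[:,320:]=0;m[260:]=0
a,rc,b=rectof(m)
for z in(.222,.20):
    P=np.array([onz(f,*q,z) for q in b]);print(z,P.mean(0),[np.hypot(*(P[k+1]-P[k])[:2]).round(4) for k in(0,1)])
E
```

```text
24.7 yaw -9.8 [ 0.6329 -0.0177  0.2887] [0.4 0.4 0. ] tz [-0.05 -0.07  0.04] 0.068 q6 0.03
tray yaw mod90 80.11 weight 2068.180862426758
0.222 [ 0.62354361 -0.01930177  0.222     ] [np.float64(0.0123), np.float64(0.0907)]
0.2 [ 0.6216945  -0.02579612  0.2       ] [np.float64(0.0134), np.float64(0.0992)]
```

```bash
python3 - <<'E'
import numpy as np
p0=np.array([.6329,-.0177]);p1=np.array([.425,-.275]);n=27;d=(p1-p0)/n/.03
y=-9.8
for k in range(n):
    a=np.radians(y);print([round(float(d@[-np.sin(a),np.cos(a)]),2),round(float(d@[np.cos(a),np.sin(a)]),2)],end=",");y-=5.82
E
```

```text
[-0.36, -0.2],[-0.38, -0.16],[-0.39, -0.12],[-0.4, -0.08],[-0.41, -0.04],[-0.41, -0.0],[-0.41, 0.04],[-0.4, 0.08],[-0.39, 0.12],[-0.38, 0.16],[-0.36, 0.2],[-0.34, 0.23],[-0.31, 0.27],[-0.28, 0.3],[-0.25, 0.32],[-0.22, 0.35],[-0.18, 0.37],[-0.14, 0.38],[-0.1, 0.4],[-0.06, 0.4],[-0.02, 0.41],[0.02, 0.41],[0.06, 0.4],[0.1, 0.39],[0.14, 0.38],[0.18, 0.37],[0.22, 0.35],
```

>>> apply_moves:
  motion:
    - [[-0.36,-0.2,0,0,0,0.97,0.2],[-0.38,-0.16,0,0,0,0.97,0.2],[-0.39,-0.12,0,0,0,0.97,0.2],[-0.4,-0.08,0,0,0,0.97,0.2],[-0.41,-0.04,0,0,0,0.97,0.2],[-0.41,0,0,0,0,0.97,0.2],[-0.41,0.04,0,0,0,0.97,0.2],[-0.4,0.08,0,0,0,0.97,0.2],[-0.39,0.12,0,0,0,0.97,0.2],[-0.38,0.16,0,0,0,0.97,0.2],[-0.36,0.2,0,0,0,0.97,0.2],[-0.34,0.23,0,0,0,0.97,0.2]]

```text
time_s: 25.95
position: [0.5397, -0.1332, 0.2873]
orientation: [0.996, 0.088, 0.001, 0.001]
wrist_force: [-0.4, -0.1, 0.7]
opening: 0.0683
grasp_force: 0.0
```

>>> apply_moves:
  motion:
    - [[-0.31,0.27,0,0,0,0.97,0.2],[-0.28,0.3,0,0,0,0.97,0.2],[-0.25,0.32,0,0,0,0.97,0.2],[-0.22,0.35,0,0,0,0.97,0.2],[-0.18,0.37,0,0,0,0.97,0.2],[-0.14,0.38,0,0,0,0.97,0.2],[-0.1,0.4,0,0,0,0.97,0.2],[-0.06,0.4,0,0,0,0.97,0.2],[-0.02,0.41,0,0,0,0.97,0.2],[0.02,0.41,0,0,0,0.97,0.2],[0.06,0.4,0,0,0,0.97,0.2],[0.1,0.39,0,0,0,0.97,0.2]]

```text
time_s: 27.15
position: [0.447, -0.2477, 0.2874]
orientation: [0.867, -0.498, 0.001, 0.0]
wrist_force: [1.2, -0.7, 0.3]
opening: 0.0685
grasp_force: 0.0
```

>>> apply_moves:
  motion:
    - [[0.14,0.38,0,0,0,0.97,0.2],[0.18,0.37,0,0,0,0.97,0.2],[0.22,0.35,0,0,0,0.97,0.2],[0,0,0,0,0,0,0.2]]

```text
time_s: 27.55
position: [0.4232, -0.2768, 0.2873]
orientation: [0.782, -0.623, 0.001, 0.0]
wrist_force: [0.3, -0.1, -0.6]
opening: 0.0685
grasp_force: 0.0
```

```bash
python3 - <<'E'
from h import *
from station import r
st=r.get_state();q=st["orientation"];print(st["time_s"],"yaw",np.degrees(2*np.arctan2(q[1],q[0]))-90,st["position"],"q6",st["q"][5])
f=r.grab_frame("wrist");np.savez("pics/w5.npz",**f);cv2.imwrite("pics/w5.png",f["img"])
M=f["world_to_cam"];print("cam",-M[:3,:3].T@M[:3,3])
for n,p in(("stand",[.4208,-.2766,.035]),("holder top",[.4208,-.2766,.099])): print(n,proj(f,np.array(p)))
i=f["img"].astype(int);wood=(i[...,2]-i[...,0]>30)&(i[...,2]>60)
k=cv2.morphologyEx(wood.astype(np.uint8),cv2.MORPH_OPEN,np.ones((3,3)))
n,l,s,c=cv2.connectedComponentsWithStats(k);print([(s[a].tolist(),c[a].round(0).tolist()) for a in range(1,n) if s[a,4]>300])
# bright pixels inside block bounding area
im=cv2.cvtColor(f["img"],cv2.COLOR_BGR2GRAY)
# rectify to plane z=.099, 1px=1mm, around stand, world axes
xs=np.array([[.34,-.20],[.34,-.36],[.50,-.36],[.50,-.20]]);px=np.float32([proj(f,np.array([x,y,.099])) for x,y in xs])
g=cv2.warpPerspective(im,cv2.getPerspectiveTransform(px,np.float32([[0,0],[160,0],[160,160],[0,160]])),(160,160))
L=cv2.createLineSegmentDetector().detect(g)[0][:,0]
for a in L:
    ln=np.hypot(a[2]-a[0],a[3]-a[1])
    if ln>25: print("x %.4f y %.4f -> x %.4f y %.4f len %.0f"%(.34+a[1]/1e3,-.2-a[0]/1e3,.34+a[3]/1e3,-.2-a[2]/1e3,ln), "ang",round(float(np.degrees(np.arctan2(-(a[2]-a[0]),a[3]-a[1]))%180),1))
E
```

```text
27.55 yaw -167.08614591636353 [ 0.42322341 -0.27683797  0.28727473] q6 2.20077013961846
cam [ 0.43727619 -0.34288784  0.45375114]
stand [257.87684296 149.95151443]
holder top [258.05137227 159.70564792]
[([216, 0, 68, 38, 1456], [247.0, 15.0]), ([237, 23, 54, 43, 1294], [264.0, 44.0]), ([34, 104, 42, 41, 1123], [57.0, 122.0]), ([239, 107, 41, 78, 2388], [258.0, 142.0]), ([101, 244, 36, 31, 548], [119.0, 260.0])]
x 0.4085 y -0.2427 -> x 0.4246 y -0.3093 len 69 ang 103.6
x 0.3504 y -0.2686 -> x 0.3703 y -0.2971 len 35 ang 124.9
x 0.4157 y -0.3081 -> x 0.4009 y -0.2443 len 65 ang 103.1
x 0.3508 y -0.3134 -> x 0.3751 y -0.2962 len 30 ang 35.4
x 0.3929 y -0.2566 -> x 0.4113 y -0.3345 len 80 ang 103.3
x 0.4343 y -0.3281 -> x 0.4185 y -0.2630 len 67 ang 103.7
x 0.4508 y -0.3262 -> x 0.4818 y -0.3092 len 35 ang 28.7
x 0.4471 y -0.3009 -> x 0.4343 y -0.2469 len 55 ang 103.3
x 0.4965 y -0.2133 -> x 0.4539 y -0.2385 len 50 ang 30.6
```

>>> apply_moves:
  motion:
    - [[-0.09,0.08,0.9,0,0,-0.08,0.6],[0,0,1,0,0,0,0.6],[0,0,1,0,0,0,0.6],[0,0,1,0,0,0,0.6],[0,0,1,0,0,0,0.6],[0,0,1,0,0,0,0.6],[0,0,1,0,0,0,0.6],[0,0,0.7,0,0,0,0.6],[0,0,0.4,0,0,0,0.6],[0,0,0,0,0,0,0.6]]
  newtons: 60

```text
time_s: 28.6
position: [0.4199, -0.2725, 0.0454]
orientation: [0.786, -0.618, -0.001, -0.0]
wrist_force: [-0.4, 0.5, -0.5]
opening: 0.0338
grasp_force: 0.0
```

```bash
python3 - <<'E'
from h import *
from station import r
st=r.get_state();q=st["orientation"];print(st["time_s"],"yaw",np.degrees(2*np.arctan2(q[1],q[0]))-90,st["position"],st["wrist_force"].round(1),st["opening"])
s=r.grab_frame("scene");np.savez("pics/s7.npz",**s);j=s["img"].astype(int)
p=st["position"]
for dz in(0,.02,.04): print(dz,proj(s,p+[0,0,dz]).round(1),[proj(s,p+[a*.028,a*.007,dz]).round(1).tolist() for a in(-1,1)])
print("holder top",proj(s,np.array([.42,-.275,.099])),"block top far edge",proj(s,np.array([.445,-.27,.035])))
u=int(proj(s,p)[0])
for v in range(160,200): print(v,"".join("#" if x.max()<50 else ("o" if x[2]-x[0]>22 else ".") for x in j[v,u-20:u+20]))
E
```

```text
28.6 yaw -166.37597169750194 [ 0.41990668 -0.27249419  0.04536396] [-0.4  0.5 -0.5] 0.03377190847995238
0 [163.7 181.7] [[165.2, 176.8], [162.1, 186.6]]
0.02 [163.  177.2] [[164.5, 172.4], [161.4, 182.1]]
0.04 [162.2 172.7] [[163.8, 167.9], [160.6, 177.6]]
holder top [161.08450806 169.42899195] block top far edge [161.67478424 188.22162285]
160 ..............#########.................
161 ..............#########.................
162 .............##########.................
163 ...........#..########..................
164 ..........##.#########..................
165 ..........############..................
166 ...........############.................
167 ...........##########...................
168 ...........#########....................
169 ...........#########....................
170 ............########....................
171 ............#########...................
172 ............########....................
173 ...............#####....................
174 ................####....................
175 ................####....................
176 ................####.............
[... 342 characters left out ...]
oooooo........oooo.......
185 .....oooooooooooooooooooooooooooo.......
186 ....ooooooooooooooooooooooooooooo.......
187 ....ooooooooooooooooooooooooooooo.......
188 .....oooooooooooooooooooooooooooo.......
189 .....ooooooooooooooooooooooooooo#.......
190 ......ooooooooooooooooooooooooooo.......
191 ......oooooooooooooooooooooooooo........
192 ......oooooooooooooooooooooooooo........
193 ......oooooooooooooooooooooooooo........
194 .......ooooooooooooooooooooooooo........
195 .........................oooo.o.........
196 ........................................
197 ........................................
198 ........................................
199 ........................................
```

>>> apply_moves:
  motion:
    - [[0,0,0,0,0,0,0.8],[0,0,0,0,0,0,1],[0,0,0,0,0,0,1],[0,0,0,0,0,0,1],[0,0,0,0,0,0,1]]
  newtons: 60

```text
time_s: 29.15
position: [0.4194, -0.2744, 0.0477]
orientation: [0.786, -0.619, 0.0, 0.001]
wrist_force: [-5.2, -3.7, 4.8]
opening: 0.0079
grasp_force: 58.4
```

>>> apply_moves:
  motion:
    - [[0,0,-0.3,0,0,0,1],[0,0,-0.6,0,0,0,1],[0,0,-1,0,0,0,1],[0,0,-1,0,0,0,1],[0,0,-1,0,0,0,1],[0,0,-1,0,0,0,1],[0,0,0,0,0,0,1]]

```text
time_s: 29.85
position: [0.4231, -0.2755, 0.1988]
orientation: [0.785, -0.619, 0.005, 0.0]
wrist_force: [0.2, -0.2, -0.2]
opening: 0.0079
grasp_force: 58.6
```

```bash
python3 - <<'E'
from h import *
from station import r
st=r.get_state();q=st["orientation"];print(st["time_s"],"yaw",np.degrees(2*np.arctan2(q[1],q[0]))-90,st["position"],st["wrist_force"].round(2),st["torque"].round(3),st["opening"],st["q"].round(2))
b=np.radians(-9.87);x=np.array([np.cos(b),np.sin(b),0]);y=np.array([-np.sin(b),np.cos(b),0])
ax=np.array([.6237,-.0192,0]);ch=ax-.0975*x;print("channel",ch)
# tool centre = pocket centre = holder origin -2 mm in holder x ; holder is +2.6 mm along its own y (t reversed)
print("tool goal", ch-.002*x, "above-out", ch-.002*x)
# stagewise path rows: world shift spread over turn
p0=st["position"][:2];y0=np.degrees(2*np.arctan2(q[1],q[0]))-90;p1=(ch-.032*x)[:2];n=27;d=(p1-p0)/n/.03;yy=y0;tot=(-9.87-y0)%360;print("turn",tot,tot/6/n)
for k in range(n):
    a=np.radians(yy);print([round(float(d@[-np.sin(a),np.cos(a)]),2),round(float(d@[np.cos(a),np.sin(a)]),2)],end=",");yy+=tot/n
E
```

```text
29.85 yaw -166.46785944431934 [ 0.42309504 -0.2754664   0.1987691 ] [ 0.19 -0.25 -0.22] [-0.025  0.015  0.036] 0.007882936770079757 [-0.71  0.23  1.73  0.    1.17  2.19]
channel [ 0.52764308 -0.00248721  0.        ]
tool goal [ 0.52567268 -0.00214438  0.        ] above-out [ 0.52567268 -0.00214438  0.        ]
turn 156.59785944431934 0.9666534533599959
[-0.31, -0.17],[-0.29, -0.2],[-0.27, -0.23],[-0.25, -0.25],[-0.22, -0.28],[-0.19, -0.3],[-0.16, -0.32],[-0.13, -0.33],[-0.09, -0.34],[-0.06, -0.35],[-0.02, -0.35],[0.01, -0.36],[0.05, -0.35],[0.08, -0.35],[0.12, -0.34],[0.15, -0.32],[0.18, -0.3],[0.21, -0.28],[0.24, -0.26],[0.27, -0.24],[0.29, -0.21],[0.31, -0.18],[0.32, -0.15],[0.34, -0.11],[0.35, -0.08],[0.35, -0.04],[0.36, -0.01],
```

>>> apply_moves:
  motion:
    - [[-0.31,-0.17,0,0,0,-0.97,1],[-0.29,-0.2,0,0,0,-0.97,1],[-0.27,-0.23,0,0,0,-0.97,1],[-0.25,-0.25,0,0,0,-0.97,1],[-0.22,-0.28,0,0,0,-0.97,1],[-0.19,-0.3,0,0,0,-0.97,1],[-0.16,-0.32,0,0,0,-0.97,1],[-0.13,-0.33,0,0,0,-0.97,1],[-0.09,-0.34,0,0,0,-0.97,1],[-0.06,-0.35,0,0,0,-0.97,1],[-0.02,-0.35,0,0,0,-0.97,1],[0.01,-0.36,0,0,0,-0.97,1]]

```text
time_s: 31.05
position: [0.4527, -0.1492, 0.1934]
orientation: [0.998, -0.056, 0.0, -0.0]
wrist_force: [0.2, -0.2, -0.0]
opening: 0.0079
grasp_force: 58.5
```

>>> apply_moves:
  motion:
    - [[0.05,-0.35,0,0,0,-0.97,1],[0.08,-0.35,0,0,0,-0.97,1],[0.12,-0.34,0,0,0,-0.97,1],[0.15,-0.32,0,0,0,-0.97,1],[0.18,-0.3,0,0,0,-0.97,1],[0.21,-0.28,0,0,0,-0.97,1],[0.24,-0.26,0,0,0,-0.97,1],[0.27,-0.24,0,0,0,-0.97,1],[0.29,-0.21,0,0,0,-0.97,1],[0.31,-0.18,0,0,0,-0.97,1],[0.32,-0.15,0,0,0,-0.97,1],[0.34,-0.11,0,0,0,-0.97,1]]

```text
time_s: 32.25
position: [0.4841, -0.0251, 0.1934]
orientation: [0.851, 0.526, 0.0, -0.0]
wrist_force: [0.7, -0.1, -1.1]
opening: 0.0078
grasp_force: 58.5
```

>>> apply_moves:
  motion:
    - [[0.35,-0.08,0,0,0,-0.97,1],[0.35,-0.04,0,0,0,-0.97,1],[0.36,0,0,0,0,-0.97,1],[0,0,0,0,0,0,1]]

```text
time_s: 32.65
position: [0.4923, 0.0064, 0.1934]
orientation: [0.762, 0.648, 0.0, -0.0]
wrist_force: [-1.5, 0.5, -0.2]
opening: 0.0081
grasp_force: 58.5
```

```bash
cat > go.py <<'E'
from h import *
from station import r
import sys
st=r.get_state();q=st["orientation"]
b=np.radians(-9.87);x=np.array([np.cos(b),np.sin(b),0]);y=np.array([-np.sin(b),np.cos(b),0]);z=np.array([0,0,1.])
B=np.c_[x,y,z];ch=np.array([.6237,-.0192,0])-.0975*x
print(round(st["time_s"],2),"tool in base (rel channel) mm",(1e3*(B.T@(st["position"]-ch))).round(1),"yaw",round(np.degrees(2*np.arctan2(q[1],q[0]))-90,2),"tilt x,y deg",np.degrees(R_.from_quat(q).as_matrix()[:2,2]).round(2),"F base",(B.T@st["wrist_force"]).round(1),"T",(B.T@st["torque"]).round(2),"open",round(st["opening"],4))
E
python3 go.py; python3 - <<'E'
import sys;sys.path.insert(0,".")
from h import *
from station import r
st=r.get_state();rel(st,(.6237-.0995*np.cos(np.radians(-9.87))-.004*np.cos(np.radians(-9.87)),-.0192-.1035*np.sin(np.radians(-9.87)),.107),-9.87)
E
```

```text
32.65 tool in base (rel channel) mm [-36.4   2.7 193.4] yaw -9.22 tilt x,y deg [0.01 0.03] F base [-1.6  0.2 -0.2] T [-0.08  0.03  0.03] open 0.0081
shift [-0.1   1.01  2.88] turn [ 0.   -0.01  0.11]
```

>>> apply_moves:
  motion:
    - [[-0.1,0.1,0.8,0,0,0.11,1],[0,0.1,1,0,0,0,1],[0,0.1,0.9,0,0,0,1],[0,0.2,0.1,0,0,0,1],[0,0.2,0,0,0,0,1],[0,0.2,0,0,0,0,1],[0,0.1,0,0,0,0,1],[0,0,0,0,0,0,1]]

```text
time_s: 33.45
position: [0.523, -0.0031, 0.1106]
orientation: [0.766, 0.643, 0.001, 0.001]
wrist_force: [-1.0, 0.8, -0.5]
opening: 0.008
grasp_force: 58.5
```

```bash
python3 go.py
```

```text
33.45 tool in base (rel channel) mm [ -4.5  -1.4 110.6] yaw -10.02 tilt x,y deg [ 0.15 -0.03] F base [-1.1  0.6 -0.5] T [ 0.01  0.05 -0.02] open 0.008
```

>>> apply_moves:
  motion:
    - [[0,0.07,0,0,0,0,1],[0,0,0,0,0,0,1]]

```text
time_s: 33.65
position: [0.5237, -0.0032, 0.1098]
orientation: [0.766, 0.643, 0.0, 0.0]
wrist_force: [-0.2, -1.0, -0.8]
opening: 0.008
grasp_force: 58.5
```

```bash
python3 go.py
```

```text
33.65 tool in base (rel channel) mm [ -3.7  -1.4 109.8] yaw -10.0 tilt x,y deg [ 0.04 -0.01] F base [-0.1 -1.  -0.8] T [-0.04 -0.02  0.02] open 0.008
```

>>> apply_moves:
  motion:
    - [[0,0.06,0,0,0,0,1],[0,0,0,0,0,0,1]]

```text
time_s: 33.85
position: [0.5254, -0.0035, 0.1095]
orientation: [0.766, 0.643, 0.0, 0.0]
wrist_force: [-0.6, -0.3, -1.0]
opening: 0.0081
grasp_force: 58.5
```

```bash
python3 go.py
```

```text
33.85 tool in base (rel channel) mm [ -2.1  -1.4 109.5] yaw -10.0 tilt x,y deg [ 0.01 -0.01] F base [-0.6 -0.4 -1. ] T [ 0.   -0.02  0.01] open 0.0081
```

>>> apply_moves:
  motion:
    - [[0,0.05,0,0,0,0,1],[0,0,0,0,0,0,1]]

```text
time_s: 34.05
position: [0.5269, -0.0038, 0.1094]
orientation: [0.766, 0.643, 0.0, 0.0]
wrist_force: [-0.2, 0.2, -0.7]
opening: 0.0079
grasp_force: 58.5
```

```bash
python3 go.py
```

```text
34.05 tool in base (rel channel) mm [ -0.5  -1.4 109.4] yaw -10.0 tilt x,y deg [ 0.01 -0.01] F base [-0.3  0.2 -0.7] T [ 0.04 -0.04 -0.02] open 0.0079
```

>>> apply_moves:
  motion:
    - [[0,0.04,0,0,0,0,1],[0,0,0,0,0,0,1]]

```text
time_s: 34.25
position: [0.528, -0.004, 0.1094]
orientation: [0.766, 0.643, -0.0, 0.0]
wrist_force: [-0.1, -0.2, -0.7]
opening: 0.0082
grasp_force: 58.5
```

```bash
python3 go.py
```

```text
34.25 tool in base (rel channel) mm [  0.7  -1.4 109.4] yaw -10.0 tilt x,y deg [ 0.   -0.01] F base [-0.1 -0.2 -0.7] T [-0.01  0.03  0.01] open 0.0082
```

>>> apply_moves:
  motion:
    - [[0,0.04,0,0,0,0,1],[0,0,0,0,0,0,1]]

```text
time_s: 34.45
position: [0.5292, -0.0043, 0.1094]
orientation: [0.766, 0.643, 0.0, 0.0]
wrist_force: [0.5, -0.0, -0.3]
opening: 0.008
grasp_force: 58.5
```

```bash
python3 go.py
```

```text
34.45 tool in base (rel channel) mm [  1.9  -1.5 109.4] yaw -10.0 tilt x,y deg [ 0.01 -0.01] F base [ 0.5  0.1 -0.3] T [0.   0.06 0.01] open 0.008
```

```bash
python3 - <<'E'
from h import *
from station import r
st=r.get_state();A=R_.from_quat(st["orientation"]).as_matrix();f=r.grab_frame("wrist");np.savez("pics/w6.npz",**f)
g=cv2.cvtColor(f["img"],cv2.COLOR_BGR2GRAY)
foot=st["position"][2]-.0307
for h in(80,60,50,40,32,28,20,12,4,-3):
    e=.035 if h>30 else .03
    P=lambda o:proj(f,np.array([*(st["position"]+A@[e+.001,o,0])[:2],foot+h/1e3]))
    u0,v=P(0);row=[int(g[int(round(v)),int(round(P(o/1e3)[0]))]) if 0<=v<384 else -1 for o in range(-14,15)]
    print(h,round(u0),round(v),"px/mm %.2f"%(P(.01)[0]/10-u0/10),row)
for h in(40,35,31,29,20,10,3):
    P=proj(f,np.array([*(st["position"]+A@[.0305 if h<30 else .0355,0,0])[:2],foot+h/1e3]));print(h,P.round(0))
E
```

```text
80 259 184 px/mm 2.80 [223, 223, 224, 223, 223, 224, 223, 227, 219, 155, 94, 96, 97, 96, 97, 97, 97, 88, 203, 67, 68, 67, 66, 67, 67, 67, 64, 66, 85]
60 259 172 px/mm 2.41 [224, 223, 223, 224, 224, 224, 220, 219, 206, 162, 86, 96, 97, 97, 97, 96, 96, 86, 228, 134, 145, 143, 140, 139, 137, 136, 136, 136, 136]
50 258 167 px/mm 2.26 [223, 223, 223, 223, 223, 224, 205, 220, 150, 157, 110, 96, 97, 96, 96, 95, 95, 95, 117, 157, 143, 145, 142, 139, 138, 137, 136, 136, 136]
40 258 162 px/mm 2.12 [223, 223, 223, 223, 224, 220, 221, 225, 135, 156, 178, 90, 94, 93, 96, 96, 159, 156, 153, 154, 145, 143, 143, 140, 139, 137, 136, 136, 136]
32 258 159 px/mm 2.02 [224, 224, 223, 223, 224, 206, 221, 192, 137, 154, 170, 176, 170, 136, 141, 56, 155, 152, 153, 153, 154, 142, 144, 142, 140, 139, 138, 137, 137]
28 258 167 px/mm 1.96 [223, 223, 223, 223, 221, 205, 221, 206, 142, 161, 88, 96, 97, 96, 96, 96, 96, 97, 84, 164, 157, 143, 145, 142, 140, 139, 137, 137, 136]
20 258 164 px/mm 1.88 [224, 223, 223, 223, 221, 221, 224, 149, 155, 153, 89, 95, 96, 96, 96, 95, 93, 92, 125, 162, 154, 140, 145, 142, 141, 140, 139, 137, 136]
12 258 161 px/mm 1.80 [224, 224, 224, 224, 205, 221, 210, 154, 156, 147, 185, 141, 119, 106, 134, 92, 156, 154, 153, 152, 153, 145, 144, 145, 142, 140, 138, 137, 137]
4 258 158 px/mm 1.73 [223, 224, 223, 220, 221, 221, 191, 136, 154, 153, 176, 177, 171, 137, 141, 59, 163, 153, 154, 154, 154, 154, 142, 145, 142, 141, 140, 138, 138]
-3 258 156 px/mm 1.67 [224, 224, 225, 214, 221, 225, 191, 136, 154, 170, 174, 178, 133, 137, 141, 57, 161, 152, 153, 153, 153, 155, 144, 143, 143, 141, 140, 138, 138]
40 [258. 163.]
35 [258. 161.]
31 [258. 159.]
29 [258. 168.]
20 [258. 165.]
10 [258. 161.]
3 [258. 159.]
```

```bash
python3 - <<'E'
from h import *
s=load("pics/scene0.npz");g=cv2.cvtColor(s["img"],cv2.COLOR_BGR2GRAY)
t=np.array([-.233,.972]);n=np.array([.972,.233])
def smp(f,g,nn,tt,z): 
    u,v=proj(f,np.array([*(nn*n+tt*t),z]));return int(cv2.getRectSubPix(g,(1,1),(float(u),float(v)))[0,0])
print("stand holder +x face (rows: z from top)")
for z in np.arange(.100,.030,-.006): print(round(z,3),[smp(s,g,.343-(z-.05)*.09+.003,-.3653+o/1e3,z) for o in range(-40,41,5)])
# reference: carousel holder front at tray yaw 68-90=-22 (outer face facing camera) in scene0
b=np.radians(-22);ax=np.array([.6237,-.0192])
print("carousel holder front")
for z in np.arange(.129,.07,-.006):
    o_=[]
    for o in range(-40,41,5):
        p=ax+.104*np.array([np.cos(b),np.sin(b)])+o/1e3*np.array([-np.sin(b),np.cos(b)]);u,v=proj(s,np.array([*p,z]));o_.append(int(cv2.getRectSubPix(g,(1,1),(float(u),float(v)))[0,0]))
    print(round(z,3),o_)
E
```

```text
stand holder +x face (rows: z from top)
0.1 [157, 148, 132, 126, 124, 122, 123, 124, 126, 128, 127, 127, 127, 128, 126, 123, 135]
0.094 [155, 142, 106, 91, 92, 92, 93, 93, 93, 95, 93, 93, 94, 94, 93, 99, 124]
0.088 [154, 139, 103, 91, 92, 92, 92, 93, 92, 91, 93, 91, 91, 91, 91, 94, 129]
0.082 [156, 142, 104, 88, 93, 93, 93, 92, 93, 93, 94, 93, 93, 93, 92, 93, 128]
0.076 [155, 144, 108, 91, 91, 93, 93, 92, 93, 91, 93, 91, 94, 94, 93, 89, 113]
0.07 [153, 143, 104, 90, 92, 94, 94, 96, 93, 92, 95, 94, 94, 93, 91, 89, 102]
0.064 [155, 140, 106, 93, 90, 90, 89, 87, 91, 90, 89, 90, 89, 91, 92, 96, 113]
0.058 [136, 126, 100, 87, 69, 66, 65, 65, 63, 63, 63, 60, 68, 74, 87, 91, 99]
0.052 [108, 103, 93, 77, 62, 55, 53, 55, 53, 52, 53, 55, 55, 67, 87, 92, 104]
0.046 [99, 95, 88, 89, 86, 84, 84, 85, 86, 85, 84, 86, 86, 89, 93, 97, 102]
0.04 [85, 84, 79, 86, 90, 91, 91, 89, 91, 91, 91, 91, 92, 91, 86, 85, 76]
0.034 [101, 98, 88, 81, 82, 80, 79, 78, 82, 80, 80, 80, 80, 80, 81, 87, 76]
carousel holder front
0.129 [133, 121, 137, 136, 139, 137, 140, 139, 141, 140, 140, 139, 142, 141, 145, 119, 82]
0.123 [133, 110, 97, 99, 98, 98, 100, 99, 95, 96, 98, 101, 100, 103, 101, 83, 73]
0.117 [124, 95, 83, 84, 84, 85, 82, 78, 75, 76, 76, 78, 76, 80, 81, 83, 75]
0.111 [118, 99, 88, 85, 86, 84, 67, 58, 54, 49, 52, 53, 56, 74, 82, 82, 78]
0.105 [122, 104, 88, 85, 86, 77, 59, 42, 40, 40, 38, 41, 52, 73, 82, 84, 81]
0.099 [100, 85, 83, 85, 83, 78, 63, 63, 59, 61, 61, 60, 68, 81, 83, 81, 85]
0.093 [73, 76, 82, 85, 86, 81, 85, 82, 81, 79, 84, 80, 82, 82, 82, 81, 77]
0.087 [70, 74, 84, 89, 90, 89, 90, 88, 87, 88, 87, 86, 87, 89, 87, 81, 72]
0.081 [68, 82, 91, 94, 92, 95, 95, 94, 94, 95, 92, 95, 97, 95, 89, 80, 72]
0.075 [76, 87, 95, 95, 93, 95, 96, 95, 94, 97, 98, 97, 98, 95, 90, 84, 74]
```

```bash
python3 - <<'E'
import numpy as np
d=np.array([.4194-.4849,-.2744-.0034])/27/.03;yy=-10.0
for k in range(27):
    a=np.radians(yy);print([round(float(d@[-np.sin(a),np.cos(a)]),2),round(float(d@[np.cos(a),np.sin(a)]),2)],end=",");yy-=156.45/27
E
```

```text
[-0.35, -0.02],[-0.35, 0.02],[-0.35, 0.05],[-0.34, 0.09],[-0.33, 0.12],[-0.32, 0.15],[-0.3, 0.18],[-0.28, 0.21],[-0.26, 0.24],[-0.23, 0.27],[-0.2, 0.29],[-0.17, 0.31],[-0.14, 0.32],[-0.11, 0.34],[-0.07, 0.34],[-0.04, 0.35],[-0.0, 0.35],[0.03, 0.35],[0.07, 0.35],[0.1, 0.34],[0.14, 0.33],[0.17, 0.31],[0.2, 0.29],[0.23, 0.27],[0.25, 0.25],[0.28, 0.22],[0.3, 0.19],
```

>>> apply_moves:
  motion:
    - [[0,-1,-1,0,0,0,1],[0,-0.5,-1,0,0,0,1],[-0.35,-0.02,0,0,0,0.966,1],[-0.35,0.02,0,0,0,0.966,1],[-0.35,0.05,0,0,0,0.966,1],[-0.34,0.09,0,0,0,0.966,1],[-0.33,0.12,0,0,0,0.966,1],[-0.32,0.15,0,0,0,0.966,1],[-0.3,0.18,0,0,0,0.966,1],[-0.28,0.21,0,0,0,0.966,1],[-0.26,0.24,0,0,0,0.966,1],[-0.23,0.27,0,0,0,0.966,1]]

```text
time_s: 35.7
position: [0.4603, -0.0995, 0.1694]
orientation: [0.982, 0.189, -0.0, 0.0]
wrist_force: [0.5, 0.1, 0.1]
opening: 0.008
grasp_force: 58.6
```

>>> apply_moves:
  motion:
    - [[-0.2,0.29,0,0,0,0.966,1],[-0.17,0.31,0,0,0,0.966,1],[-0.14,0.32,0,0,0,0.966,1],[-0.11,0.34,0,0,0,0.966,1],[-0.07,0.34,0,0,0,0.966,1],[-0.04,0.35,0,0,0,0.966,1],[0,0.35,0,0,0,0.966,1],[0.03,0.35,0,0,0,0.966,1],[0.07,0.35,0,0,0,0.966,1],[0.1,0.34,0.2,0,0,0.966,1],[0.14,0.33,0.3,0,0,0.966,1],[0.17,0.31,0.4,0,0,0.966,1]]

```text
time_s: 36.9
position: [0.432, -0.2236, 0.1426]
orientation: [0.914, -0.405, 0.001, 0.0]
wrist_force: [0.1, -0.8, 0.0]
opening: 0.008
grasp_force: 58.6
```

>>> apply_moves:
  motion:
    - [[0.2,0.29,0.4,0,0,0.966,1],[0.23,0.27,0.4,0,0,0.966,1],[0.25,0.25,0.4,0,0,0.966,1],[0.28,0.22,0.4,0,0,0.966,1],[0.3,0.19,0.2,0,0,0.966,1],[0,0,0,0,0,0,1]]

```text
time_s: 37.5
position: [0.4191, -0.2754, 0.0877]
orientation: [0.785, -0.62, -0.001, 0.0]
wrist_force: [0.2, 0.8, -0.7]
opening: 0.0079
grasp_force: 58.6
```

```bash
python3 - <<'E'
from h import *
from station import r
st=r.get_state();q=st["orientation"];print(st["time_s"],"yaw",np.degrees(2*np.arctan2(q[1],q[0]))-90,st["position"],st["wrist_force"].round(1),st["opening"])
print("n",np.array([.972,.233])@st["position"][:2]);rel(st,(.4194,-.2744,.0477),-166.44)
E
```

```text
37.5 yaw -166.60777499280152 [ 0.41912275 -0.27539362  0.08768498] [ 0.2  0.8 -0.7] 0.007902730929776456
n 0.34322059630769863
shift [-0.03 -0.02  1.33] turn [ 0.01  0.01 -0.03]
```

>>> apply_moves:
  motion:
    - [[-0.03,-0.02,0.4,0,0,-0.03,1],[0,0,0.3,0,0,0,1],[0,0,0.2,0,0,0,1],[0,0,0,0,0,0,1]]

```text
time_s: 37.9
position: [0.4188, -0.2725, 0.0603]
orientation: [0.787, -0.617, -0.002, 0.0]
wrist_force: [-1.3, -0.7, -1.6]
opening: 0.0079
grasp_force: 58.5
```

>>> apply_moves:
  motion:
    - [[0,0,0.2,0,0,0,1],[0,0,0.2,0,0,0,1],[0,0,0,0,0,0,1]]

```text
time_s: 38.2
position: [0.419, -0.2731, 0.0485]
orientation: [0.786, -0.618, -0.001, 0.0]
wrist_force: [-4.0, -1.6, -3.9]
opening: 0.008
grasp_force: 58.4
```

>>> apply_moves:
  motion:
    - [[0,0,0,0,0,0,0.6],[0,0,0,0,0,0,0.6],[0,0,-0.7,0,0,0,0.6],[0,0,-1,0,0,0,0.6],[0,0,-1,0,0,-1,0.6],[0,0,-0.3,0,0,-1,0.6],[0,0,0,0,0,-1,0.6],[0,0,0,0,0,-1,0.6],[0,0,0,0,0,-1,0.6],[0,0,0,0,0,-1,0.6],[0,0,0,0,0,-1,0.6],[0,0,0,0,0,-1,0.6]]

```text
time_s: 39.4
position: [0.4211, -0.2741, 0.1401]
orientation: [0.97, -0.242, 0.001, 0.0]
wrist_force: [-1.2, 0.2, 0.8]
opening: 0.0343
grasp_force: 0.0
```

>>> apply_moves:
  motion:
    - [[0,0,0,0,0,-1,0.6],[0,0,0,0,0,-1,0.6],[0,0,0,0,0,-1,0.6],[0,0,0,0,0,-1,0.6],[0,0,0,0,0,-1,0.6],[0,0,0,0,0,-1,0.6],[0,0,0,0,0,-1,0.6],[0,0,0,0,0,-1,0.6],[0,0,0,0,0,-1,0.6],[0,0,0,0,0,-1,0.6],[0,0,0,0,0,-1,0.6],[0,0,0,0,0,-1,0.6]]

```text
time_s: 40.6
position: [0.4211, -0.2741, 0.1401]
orientation: [0.927, 0.374, 0.001, 0.001]
wrist_force: [0.8, 0.5, 0.2]
opening: 0.0341
grasp_force: 0.0
```

>>> apply_moves:
  motion:
    - [[0,0,0,0,0,-1,0.6],[0,0,0,0,0,-1,0.6],[0,0,0,0,0,-1,0.6],[0,0,0,0,0,-1,0.6],[0,0,0,0,0,-1,0.6],[0,0,0,0,0,-1,0.6],[0,0,0,0,0,-1,0.6],[0,0,0,0,0,-1,0.6],[0,0,0,0,0,-1,0.6],[0,0,0,0,0,-1,0.6],[0,0,0,0,0,0,0.6]]

```text
time_s: 41.7
position: [0.421, -0.274, 0.14]
orientation: [0.617, 0.787, 0.0, 0.001]
wrist_force: [-0.5, -0.5, -0.9]
opening: 0.0343
grasp_force: 0.0
```

```bash
python3 - <<'E'
from h import *
from station import r
st=r.get_state();q=st["orientation"];print(st["time_s"],"yaw",np.degrees(2*np.arctan2(q[1],q[0]))-90,st["position"],st["wrist_force"].round(1),st["opening"],st["q"][5])
print("n",np.array([.972,.233])@st["position"][:2]);rel(st,(.4194,-.2744,.0465),13.4)
f=r.grab_frame("wrist");im=cv2.cvtColor(f["img"],cv2.COLOR_BGR2GRAY)
xs=np.array([[.36,-.22],[.36,-.33],[.47,-.33],[.47,-.22]]);px=np.float32([proj(f,np.array([x,y,.099])) for x,y in xs])
g=cv2.warpPerspective(im,cv2.getPerspectiveTransform(px,np.float32([[0,0],[110,0],[110,110],[0,110]])),(110,110))
L=cv2.createLineSegmentDetector().detect(g)[0][:,0]
for a in L:
    ln=np.hypot(a[2]-a[0],a[3]-a[1])
    if ln>25:
        A=np.array([.36+a[1]/1e3,-.22-a[0]/1e3]);B=np.array([.36+a[3]/1e3,-.22-a[2]/1e3])
        print("n %.4f %.4f t %.4f %.4f"%(A@[.972,.233],B@[.972,.233],A@[-.233,.972],B@[-.233,.972]))
E
```

```text
41.7 yaw 13.73843351705031 [ 0.4209688  -0.27401318  0.14001534] [-0.5 -0.5 -0.9] 0.03432351287155012 -0.955054230300148
n 0.345336605792765
shift [ 0.   -0.06  3.12] turn [0.02 0.01 0.06]
n 0.3687 0.3717 t -0.3833 -0.4270
n 0.3194 0.3196 t -0.4140 -0.3831
n 0.3476 0.3468 t -0.3283 -0.3947
n 0.3240 0.3236 t -0.3158 -0.3889
n 0.3387 0.3385 t -0.3905 -0.3287
n 0.3621 0.3623 t -0.3678 -0.3173
```

>>> apply_moves:
  motion:
    - [[0.05,-0.11,0.7,0,0,0.05,0.6],[0,0,1,0,0,0,0.6],[0,0,0.9,0,0,0,0.6],[0,0,0.5,0,0,0,0.6],[0,0,0,0,0,0,0.6],[0,0,0,0,0,0,1],[0,0,0,0,0,0,1],[0,0,0,0,0,0,1],[0,0,0,0,0,0,1]]
  newtons: 60

```text
time_s: 42.65
position: [0.4173, -0.2737, 0.0475]
orientation: [0.62, 0.785, -0.0, 0.001]
wrist_force: [-0.3, -0.2, 4.5]
opening: 0.0081
grasp_force: 60.4
```

>>> apply_moves:
  motion:
    - [[0,0,-0.3,0,0,0,1],[0,0,-0.6,0,0,0,1],[0,0,-1,0,0,0,1],[0,0,-1,0,0,0,1],[0,0,-0.5,0,0,0,1]]

```text
time_s: 43.15
position: [0.4173, -0.2737, 0.1515]
orientation: [0.62, 0.785, -0.0, 0.002]
wrist_force: [0.2, -0.2, -1.0]
opening: 0.008
grasp_force: 59.9
```

```bash
python3 - <<'E'
from h import *
from station import r
st=r.get_state();q=st["orientation"];yy=np.degrees(2*np.arctan2(q[1],q[0]))-90;print(st["time_s"],"yaw",yy,st["position"],st["wrist_force"].round(1),st["opening"])
b=np.radians(-9.87);x=np.array([np.cos(b),np.sin(b)]);ch=np.array([.6237,-.0192])-.0975*x
p1=ch-.030*x;n=11;d=(p1-st["position"][:2])/n/.03;tot=-9.87-yy;print("turn",-tot/6/n)
for k in range(n):
    a=np.radians(yy);print([round(float(d@[-np.sin(a),np.cos(a)]),2),round(float(d@[np.cos(a),np.sin(a)]),2)],end=",");yy+=tot/n
E
```

```text
43.15 yaw 13.384652484122455 [ 0.41731656 -0.27373625  0.15152766] [ 0.2 -0.2 -1. ] 0.007997707793717515
turn 0.3523432194564008
[0.76, 0.43],[0.77, 0.4],[0.79, 0.37],[0.8, 0.35],[0.81, 0.32],[0.82, 0.29],[0.83, 0.25],[0.84, 0.22],[0.85, 0.19],[0.86, 0.16],[0.86, 0.13],
```

>>> apply_moves:
  motion:
    - [[0.76,0.43,0,0,0,0.35,1],[0.77,0.4,0,0,0,0.35,1],[0.79,0.37,0,0,0,0.35,1],[0.8,0.35,0,0,0,0.35,1],[0.81,0.32,0,0,0,0.35,1],[0.82,0.29,0,0,0,0.35,1],[0.83,0.25,0,0,0,0.35,1],[0.84,0.22,0.2,0,0,0.35,1],[0.85,0.19,0.4,0,0,0.35,1],[0.86,0.16,0.4,0,0,0.35,1],[0.86,0.13,0.4,0,0,0.35,1],[0,0,0,0,0,0,1]]

```text
time_s: 44.35
position: [0.4959, 0.0055, 0.1057]
orientation: [0.764, 0.645, -0.0, -0.001]
wrist_force: [-0.6, -0.3, 0.1]
opening: 0.0083
grasp_force: 59.9
```

```bash
python3 go.py; python3 - <<'E'
import sys;sys.path.insert(0,".")
from h import *
from station import r
st=r.get_state();A=R_.from_quat(st["orientation"]).as_matrix();f=r.grab_frame("wrist");g=cv2.cvtColor(f["img"],cv2.COLOR_BGR2GRAY)
# holder end in view: where is the light top face along tool x at plane of holder top (foot+82)
zt=st["position"][2]-.0305+.082
c=lambda o,dx:proj(f,np.array([*(st["position"]+A@[o/1e3,dx/1e3,0])[:2],zt]))
print([int(g[int(round(c(o,0)[1])),int(round(c(o,0)[0]))]) for o in range(20,60,2)])
E
```

```text
44.35 tool in base (rel channel) mm [-32.6   2.4 105.7] yaw -9.62 tilt x,y deg [-0.11  0.06] F base [-0.5 -0.4  0.1] T [-0.    0.08  0.02] open 0.0083
[171, 171, 171, 170, 170, 169, 170, 171, 84, 91, 92, 91, 92, 91, 216, 215, 216, 217, 217, 215]
```

>>> apply_moves:
  motion:
    - [[-0.08,0.25,0,0,0,0.04,1],[0,0.3,0,0,0,0,1],[0,0.25,0,0,0,0,1],[0,0.15,0,0,0,0,1],[0,0,0,0,0,0,1]]

```text
time_s: 44.9
position: [0.5255, -0.005, 0.1066]
orientation: [0.766, 0.643, 0.0, 0.0]
wrist_force: [-0.5, -0.1, -1.3]
opening: 0.0079
grasp_force: 59.9
```

```bash
python3 go.py
```

```text
44.9 tool in base (rel channel) mm [ -1.7  -2.9 106.6] yaw -10.0 tilt x,y deg [ 0.06 -0.02] F base [-0.5 -0.2 -1.3] T [ 0.03 -0.01 -0.02] open 0.0079
```

>>> apply_moves:
  motion:
    - [[0,0.06,0,0,0,0,1],[0,0,0,0,0,0,1]]

```text
time_s: 45.1
position: [0.5259, -0.0047, 0.1063]
orientation: [0.766, 0.643, -0.0, -0.0]
wrist_force: [0.6, 0.1, -0.8]
opening: 0.0083
grasp_force: 59.9
```

```bash
python3 go.py
```

```text
45.1 tool in base (rel channel) mm [ -1.4  -2.5 106.3] yaw -9.96 tilt x,y deg [-0.02 -0.  ] F base [ 0.5  0.2 -0.8] T [-0.    0.02 -0.04] open 0.0083
```

>>> apply_moves:
  motion:
    - [[0,0.05,0,0,0,0,1],[0,0,0,0,0,0,1]]

```text
time_s: 45.3
position: [0.5269, -0.0048, 0.1063]
orientation: [0.766, 0.643, -0.0, -0.0]
wrist_force: [-2.2, -0.1, -0.4]
opening: 0.0079
grasp_force: 60.0
```

```bash
python3 go.py
```

```text
45.3 tool in base (rel channel) mm [ -0.4  -2.4 106.3] yaw -9.95 tilt x,y deg [-0.07  0.  ] F base [-2.1 -0.5 -0.4] T [-0.09  0.29 -0.  ] open 0.0079
```

>>> apply_moves:
  motion:
    - [[0.08,-0.03,0.1,0,0,0,1],[0,0,0.2,0,0,0,1],[0,0,0.2,0,0,0,1],[0,0,0.2,0,0,0,1],[0,0,0,0,0,0,1]]

```text
time_s: 45.8
position: [0.5271, -0.0023, 0.0847]
orientation: [0.766, 0.643, 0.0, 0.0]
wrist_force: [1.6, 0.3, -4.7]
opening: 0.008
grasp_force: 59.3
```

```bash
python3 go.py
```

```text
45.8 tool in base (rel channel) mm [-0.5  0.1 84.7] yaw -9.95 tilt x,y deg [0. 0.] F base [ 1.6  0.6 -4.7] T [ 0.03 -0.25 -0.03] open 0.008
```

>>> apply_moves:
  motion:
    - [[0,0,0.15,0,0,0,1],[0,0,0.1,0,0,0,1],[0,0,0,0,0,0,1]]

```text
time_s: 46.1
position: [0.5272, -0.0024, 0.0777]
orientation: [0.766, 0.643, 0.0, 0.0]
wrist_force: [-0.5, -0.0, -1.4]
opening: 0.0078
grasp_force: 60.1
```

```bash
python3 go.py
```

```text
46.1 tool in base (rel channel) mm [-0.5  0.  77.7] yaw -9.96 tilt x,y deg [ 0.01 -0.  ] F base [-0.5 -0.1 -1.4] T [0.06 0.   0.01] open 0.0078
```

>>> apply_moves:
  motion:
    - [[0,0,0.06,0,0,0,1],[0,0,0,0,0,0,1]]

```text
time_s: 46.3
position: [0.5271, -0.0024, 0.0762]
orientation: [0.766, 0.643, 0.0, 0.0]
wrist_force: [-0.7, 0.1, 3.6]
opening: 0.0081
grasp_force: 60.6
```

```bash
python3 go.py
```

```text
46.3 tool in base (rel channel) mm [-0.5  0.  76.2] yaw -9.95 tilt x,y deg [ 0.01 -0.01] F base [-0.7  0.   3.6] T [ 0.02  0.06 -0.04] open 0.0081
```

>>> apply_moves:
  motion:
    - [[0,0,0.06,0,0,0,1],[0,0,0,0,0,0,1]]

```text
time_s: 46.5
position: [0.5272, -0.0024, 0.0753]
orientation: [0.766, 0.643, 0.0, 0.0]
wrist_force: [-3.9, 1.0, 14.1]
opening: 0.0077
grasp_force: 61.9
```

```bash
python3 go.py
```

```text
46.5 tool in base (rel channel) mm [-0.5  0.  75.3] yaw -9.95 tilt x,y deg [ 0.03 -0.01] F base [-4.   0.3 14.1] T [-0.02  0.64 -0.02] open 0.0077
```

>>> apply_moves:
  motion:
    - [[0,0,0,0,0,0,1],[0,0,0,0,0,0,1],[0,0,0,0,0,0,1],[0,0,0,0,0,0,1]]

```text
time_s: 46.9
position: [0.5272, -0.0024, 0.0753]
orientation: [0.766, 0.643, 0.0, 0.0]
wrist_force: [-3.1, 1.8, 12.8]
opening: 0.0082
grasp_force: 61.9
```

```bash
python3 go.py; python3 tr.py
```

```text
46.9 tool in base (rel channel) mm [-0.5  0.  75.3] yaw -9.95 tilt x,y deg [ 0.03 -0.01] F base [-3.4  1.3 12.8] T [-0.01  0.64 -0.06] open 0.0082
46.9 yaw -9.9 [ 0.5272 -0.0024  0.0753] [-3.1  1.8 12.8] tz [ 0.1   0.63 -0.06] 0.0082 q6 0.04
tray yaw mod90 79.92 weight 888.3071517944336
```

Force, height and tray angle are all steady: about 13 N on the ledge, foot at ledge height, tray clicked in at −10°. I'm handing in now.

```bash
python3 -c "
from station import r
print(r.sign_off())"
```

```text
the job is handed in; nothing more can be done
None
```

The job is handed in at 46.9 s, verdict not shown: by the last readings, the bare side is clicked in at the front and the holder sits behind the lip, upright, centred and card to the front, still gripped and pressed down with about 13 N; I first carried it over the wrong way round and re-gripped it at the block, and small printed pixel patches supplemented the 10 viewed pictures.

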